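# Level the check-in scale and press the gauges back into their foam

### The arm

A 7-joint arm with a two-finger parallel gripper is mounted at the origin on the work surface. World frame = base frame: x ahead of the robot, y to its left, z up, the work surface at z = 0. Lengths are in m, angles in rad, forces in N, time in s.
With the tool pointing down it reaches from about 0.4 to 0.875 m from the base axis. Payload 19.3 kg.
Tool frame: the origin (TCP) lies between the finger pads; the fingertips stand 14 mm ahead of it and the grasp point (between the pads) lies 5 mm behind it (ctrl.tip_extent is the distance from the TCP to the fingertips, in m); z points along the fingers, y is the direction in which the jaws open and shut (so a half turn about z gives the same grasp; the last joint's range is limited). The gripper opens to 85 mm and grips with 20 to 120 N. Pads are 22 mm wide; open, the fingers measure 114 mm over their backs; the gripper's body (76 mm by 85 mm) begins 54 mm behind the grasp point. The pads swing forward as they close: fully open they stand 13 mm farther back than shut.
Start: joints at [1.144, 0.521, -0.036, 1.599, 0.021, 1.021, -0.113], TCP at [0.218, -0.586, 0.245] pointing down, gripper open.
Joint ranges: [-2.91, 2.91], [-0.3, 2.13], [-1.5, 1.42], [0.17, 2.43], [-1.26, 4.41], [0.16, 1.93], [-2.52, 2.52]. Speed limits (rad/s): [1.89, 1.89, 2.39, 2.39, 3.01, 3.01, 3.01].

### API

Orientations are given as a unit quaternion [w, x, y, z].
In Python, from plant import ctrl gives the robot as it stands.
- The arm moves only by the tool send_rows, never from a script. Its argument "deltas" is a list that holds one entry, the list of rows, each a list of 5 numbers: the finger opening in mm, from 0 to 85.4, then the shift along the tool's x, y, z in mm, then the turn about the tool's z in degrees. In form: [[[grip, tx, ty, tz, roll], ...]]. A call has 1 to 5 rows; each row is the pose to reach, as a shift and turn from the pose commanded when the call began, along the tool's axes at that moment; what a row does not reach only later rows make up. A row lasts 1/8 s, in which the tool goes at most 62.5 mm and 10.7 degrees, less where a joint would pass 70% of its speed; a pose out of reach is approached as far as the arm can. A call with a gripper value outside its range is refused whole. The fingers move at their own pace and stop on an object; the grip force is fixed at half the most. Time passes only in rows, so rows that repeat a pose let the fingers close. It gives the time, the measured TCP pose, the force and the opening at its end, in the units of the state.
- ctrl.state(): the state, without advancing time (a new reading comes with each control period).
- ctrl.camera(name): name is "side" or "top"; returns (picture, depth): 384x512x3 uint8, blue, green, red; 384x512 float32, m along the optical axis (not along the pixel's ray), 0 where there is no reading.
- ctrl.camera_info(name): a dict with "fx", "fy", "cx", "cy" (pixels), "R" (3x3) and "t" (3): a world point X has camera coordinates R X + t. Camera axes: x right, y down, z forward; pixel columns grow to the right and rows downward; lengths in m; the calibration is good to about 2 mm. A picture is of the moment at which its call begins. camera_info takes no time and is no camera call.
- ctrl.job_done(): hands the job in, once; it reports no verdict.
The state is a dict: "time": time; "joints": joint angles; "joint_velocities": joint speeds; "tau": joint torques, N m; "ee_pos": TCP position; "tcp_rot": TCP orientation; "contact_force": force on the tool from outside, world axes, zero at the start; "wrist_torque": the same for the moment, N m; "grip_width": opening from 0.0 (shut) to 1.0 (fully open).
Only numpy, scipy, OpenCV 4.12 (cv2) and the standard library are available. Lean on these libraries where they do the work, as an engineer would, in place of code of your own. Each camera call takes 0.05 s, during which the arm holds its last target.

### The job

The garage's gauges are checked back in on the bench scale. First turn the orange knob until the foam-topped deck sits level (bubble centred between its lines), then press every gauge lying on the bench fully home in its own cutout in the foam, and when all are in, press the green button to record the weight. Leave the deck level and the other things on the bench where they are.

Things in the scene. Friction and masses are not known exactly. Their poses are not given: they have to be found in the camera images.
- caliper: a silver caliper lying flat: a beam 20 mm wide (along its x) and 112 mm long (y from -56 to +56) with a black-topped measuring jaw (x from -36 to -10, y from -50 to -20) sticking out to one side, like a letter F with one bar. It is 24 mm thick. Origin: on its underside, at the place to grip it, where it is 20 mm wide along its x (fingers close along its x); z up. May be absent.
- caliper_nest (a point): centre, below the grip place, of the floor of the caliper's cutout in the foam. The caliper is home when its origin is here and its x, y and z axes point along this point's, which are the deck's axes (z square to the deck).
- bracket: a red L-shaped angle bracket lying flat: long leg 24 mm wide (x from -12 to +12) and 78 mm long (y from -36 to +42), short leg (x from -48 to -12, y from +18 to +42). It is 24 mm thick. Origin: on its underside, at the place to grip it, where it is 24 mm wide along its x (fingers close along its x); z up. May be absent.
- bracket_nest (a point): centre, below the grip place, of the floor of the bracket's cutout in the foam. The bracket is home when its origin is here and its x, y and z axes point along this point's, which are the deck's axes (z square to the deck).
- dial_gauge: a black dial gauge with a white face: round case 54 mm in diameter with a steel stem 14 mm wide (y from -7 to +7) that ends at x = +61. It is 24 mm thick. Origin: on its underside, at the place to grip it, where it is 54 mm wide along its y (fingers close along its y); z up. May be absent.
- dial_gauge_nest (a point): centre, below the grip place, of the floor of the dial gauge's cutout in the foam. The dial gauge is home when its origin is here and its x, y and z axes point along this point's, which are the deck's axes (z square to the deck).
- depth_gauge: a brass T-shaped depth gauge lying flat: beam 22 mm wide (y from -11 to +11; x from -36 to +16), cross bar (x from +16 to +38, y from -40 to +40). It is 24 mm thick. Origin: on its underside, at the place to grip it, where it is 22 mm wide along its y (fingers close along its y); z up. May be absent.
- depth_gauge_nest (a point): centre, below the grip place, of the floor of the depth gauge's cutout in the foam. The depth gauge is home when its origin is here and its x, y and z axes point along this point's, which are the deck's axes (z square to the deck).
- feeler_gauge: a blue pack of feeler gauges: a plain bar 84 mm long (x) and 24 mm wide (y); either way round fits. It is 24 mm thick. Origin: on its underside, at the place to grip it, where it is 24 mm wide along its y (fingers close along its y); z up. May be absent.
- feeler_gauge_nest (a point): centre, below the grip place, of the floor of the feeler gauge's cutout in the foam. The feeler gauge is home when its origin is here and its x, y and z axes point along this point's, which are the deck's axes (z square to the deck).
- foam_mid (a point): middle of the foam's top face, deck axes. Every cutout is 21 mm deep with 2 mm of play all round. Springy foam beads in two facing walls catch a part that has gone 9 mm in and squeeze it 1 mm each: let go, it rests there 5 to 12 mm short, often slanting, until pressed down on its grip place with 10 to 20 N; then it stays. A part that is home stands 3 mm proud of the foam.
- deck (a joint): tilt of the scale's hinged deck, rad: 0 is level, negative means that its knob side is low, positive that it is high. The deck is a yellow plate, 210 x 270 mm, under a 21 mm thick black foam insert whose cutouts show yellow floors; it is hinged along the edge opposite the knob. When level the foam's top is 77 mm above the bench. Only the knob moves the deck.
- knob (a joint): angle of the orange levelling knob, rad, from 0 to 7, growing clockwise seen from above; one rad clockwise raises the deck's knob side by 0.03 rad (the deck is level near 4.0). It is stiff (0.3 N m) and stays where it is left.
- knob_grip (a point): centre of the knob's grip bar, which is 42 mm long (along this point's x, turning with the knob), 14 mm wide (along its y) and 32 mm tall; its top is 7 mm above this point, which lies on the knob's upright axis, 113 mm above the bench on a steel column beside the deck. The column and knob stay upright and do not rise.
- bubble_mid (a point): centre of the white bubble (16 mm disc) in the yellow-green spirit level, a 26 x 104 mm strip along the deck's y, standing 8 mm above the foam, its middle at x = -80, y = -20 mm from point foam_mid. The bubble moves 3.5 mm per 0.01 rad of tilt along the strip, towards the high side, and sits midway between the two black lines (27 mm apart) when the deck is level.
- button (a joint): travel of the green record button, m: 0 is up, 0.006 fully down; a spring pushes it back up (4 N fully down).
- button_top (a point): centre of the top of the green record button, 28 mm in diameter, pressed downwards, on the grey terminal next to the knob; up, it is 84 mm above the bench. A small display stands 27 mm beyond its centre, 11 mm higher.
- mug: bystander, to be left where it is: blue mug, 80 mm across, 75 mm tall. Origin: centre of its underside.
- oil_can: bystander, to be left where it is: black oil can, 64 mm across, 110 mm tall. Origin: centre of its underside.
- screw_jar: bystander, to be left where it is: glass jar, 60 mm across, 50 mm tall. Origin: centre of its underside.
- screwdriver: bystander, to be left where it is: green-handled screwdriver, 200 mm long. Origin: centre of its underside as it lies.
- tape_roll: bystander, to be left where it is: grey roll of tape, 68 mm across, 24 mm tall. Origin: centre of its underside.
- socket: bystander, to be left where it is: steel wrench socket, 28 mm across, 36 mm tall. Origin: centre of its underside.
- wood_block: bystander, to be left where it is: block of light wood, 90 x 55 x 30 mm. Origin: centre of its underside.
Not all that is in view belongs to the job. What is shaped like the dial_gauge but pink or turquoise is not meant.

How it is judged:
By the outcome, as a careful person would: the job done as asked, in the order asked, and still so for the second after the job is handed in, with the robot touching nothing.
Of caliper, bracket, dial_gauge, depth_gauge, feeler_gauge only 3 to 5 are there at a start; the rules pass over those that are not, and their reading is None.
At some moment in a run one of caliper, bracket, dial_gauge, depth_gauge, feeler_gauge may be knocked a few centimetres aside while the robot is not near it.
Once in a run the grip may slacken for a moment while it holds something.
It also fails if it takes over 210 s, if anything falls off the work surface, if the arm or the gripper's body presses on something with over 40 N, if the wrist force passes 120 N, or if a joint passes its speed limit or range.

## Working session

There is one attempt and no reset: what is moved stays moved. The work goes in short steps, Python scripts to look and compute and a tool call to move; the robot and the scene stay as the last step left them, time stands still between calls to the robot, and variables do not carry over. Pictures are saved under pics/ and viewed, and the job is handed in when it is done.

Besides the shell and the picture viewer there is one more tool, called after ">>>" as name(argument=value, ...) on one line, values as JSON. send_rows: Moves the arm, as the interface text tells. Its arguments: {"type":"object","properties":{"deltas":{"type":"array","items":{"type":"array","items":{"type":"array","items":{"type":"number"}}}}},"required":["deltas"]}

```bash
ls; mkdir -p pics; python3 - <<'E'
from plant import ctrl
import cv2
s=ctrl.state(); print(s)
for n in("top","side"):
    p,d=ctrl.camera(n); cv2.imwrite(f"pics/{n}0.png",p)
    i=ctrl.camera_info(n); print(n,i)
E
```

```text
pics
{'time': 0.0, 'joints': array([ 1.14380587,  0.52202598, -0.03632623,  1.60001217,  0.02120687,
        1.02108975, -0.11283969]), 'joint_velocities': array([-7.33251253e-06,  1.04478795e-03, -3.76625026e-04,  8.58562316e-04,
        1.43092761e-04, -6.13781193e-04, -2.05104280e-03]), 'tau': array([ 1.67228376e-03, -9.27088308e+01,  1.98062003e+00, -3.69914997e+01,
        1.78779551e-02,  8.36724008e-03, -6.36904451e-05]), 'ee_pos': array([ 0.21814337, -0.58534859,  0.24471679]), 'tcp_rot': array([-5.56354982e-04,  9.84133735e-01,  1.77427339e-01, -1.45298259e-04]), 'contact_force': array([0.67289981, 0.25506324, 0.33550403]), 'wrist_torque': array([-0.00682904, -0.01390821, -0.03299811]), 'grip_width': 0.9997815017022275}
top {'fx': 470.68977968726705, 'fy': 470.68977968726705, 'cx': 264.82124966584064, 'cy': 189.04216054188663, 'R': array([[-0.01333707, -0.99986444, -0.00965539],
       [-0.98052892,  0.01496997, -0.19580333],
       [ 0.19592133,  0.00685594, -0.98059565]]), 't': array([-0.08142567,  0.56546624,  1.44648662])}
side {'fx': 498.25897852426965, 'fy': 498.25897852426965, 'cx': 245.85023759065004, 'cy': 200.08328538305489, 'R': array([[ 0.85530399, -0.51811555, -0.00336964],
       [-0.24866405, -0.40477112, -0.87995826],
       [ 0.45455613,  0.75346972, -0.47503906]]), 't': array([-0.52225522,  0.18145225,  1.54247679])}
```

View pics/top0.png

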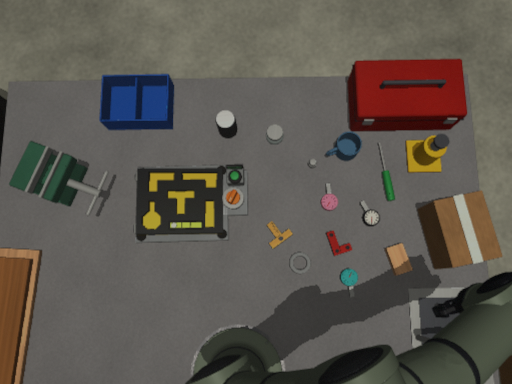

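View pics/side0.png

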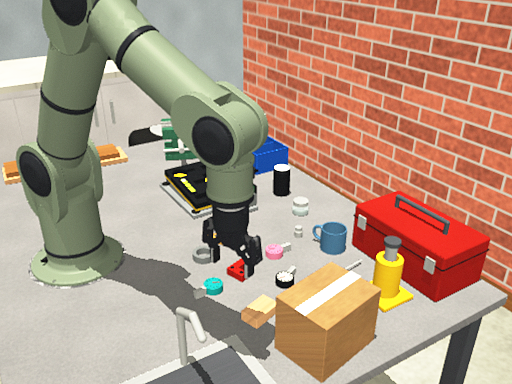

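```bash
cat > h.py <<'E'
import numpy as np, cv2
from plant import ctrl
from scipy.spatial.transform import Rotation as Ro
I={n:ctrl.camera_info(n) for n in("top","side")}
def ray(n,u,v):
    i=I[n];R=np.array(i["R"]);t=np.array(i["t"])
    d=R.T@np.array([(u-i["cx"])/i["fx"],(v-i["cy"])/i["fy"],1.]);return -R.T@t,d
def onz(n,u,v,z):
    o,d=ray(n,u,v);return o+d*(z-o[2])/d[2]
def proj(n,X):
    i=I[n];c=np.array(i["R"])@np.array(X)+np.array(i["t"]);return np.array([i["fx"]*c[0]/c[2]+i["cx"],i["fy"]*c[1]/c[2]+i["cy"]])
def tool():
    s=ctrl.state();q=s["tcp_rot"];R=Ro.from_quat([q[1],q[2],q[3],q[0]]).as_matrix();return s,s["ee_pos"],R
def go(target,ydir=None):
    """mm shift in tool axes to world target; roll deg to make tool y along ydir (mod 180)"""
    s,p,R=tool();d=R.T@(np.array(target)-p)*1000
    r=None
    if ydir is not None:
        a=R.T@np.append(np.array(ydir[:2]),0);r=np.degrees(np.arctan2(-a[0],a[1]));r=(r+90)%180-90
    print("shift",d.round(1),"roll",r,"| j7",s["joints"][6].round(2))
def zoom(n,x0,y0,x1,y1,k,name,p=None):
    if p is None:p=ctrl.camera(n)[0]
    cv2.imwrite(f"pics/{name}.png",cv2.resize(p[y0:y1,x0:x1],None,fx=k,fy=k,interpolation=cv2.INTER_CUBIC));return p
def st():
    s,p,R=tool();print("t",s["time"],p.round(4),"F",s["contact_force"].round(1),"g",round(s["grip_width"],3),"x",R[:,0].round(3),"z",R[:,2].round(3),"j",s["joints"].round(2))
E
python3 - <<'E'
from h import *
p=cv2.imread("pics/top0.png")
zoom("top",125,155,255,250,6,"deck0",p)
zoom("top",255,170,415,290,5,"bench0",p)
E
```

```text
(no output)
```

View pics/deck0.png

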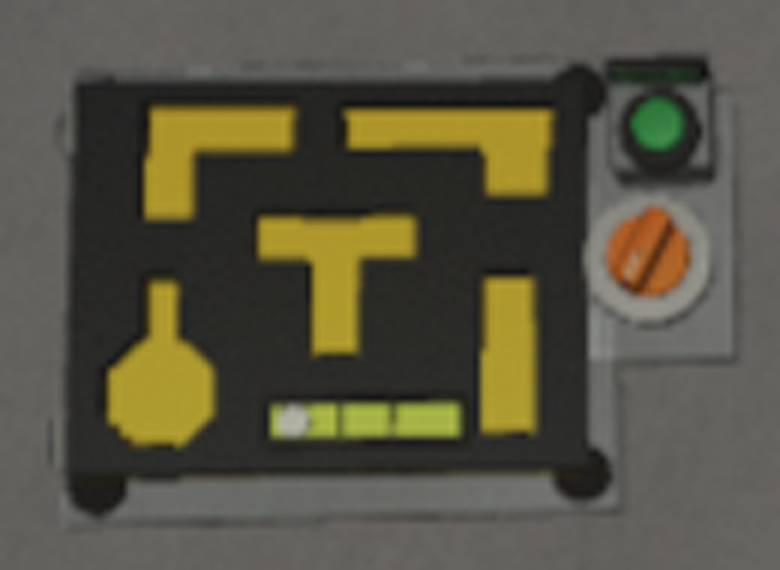

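View pics/bench0.png

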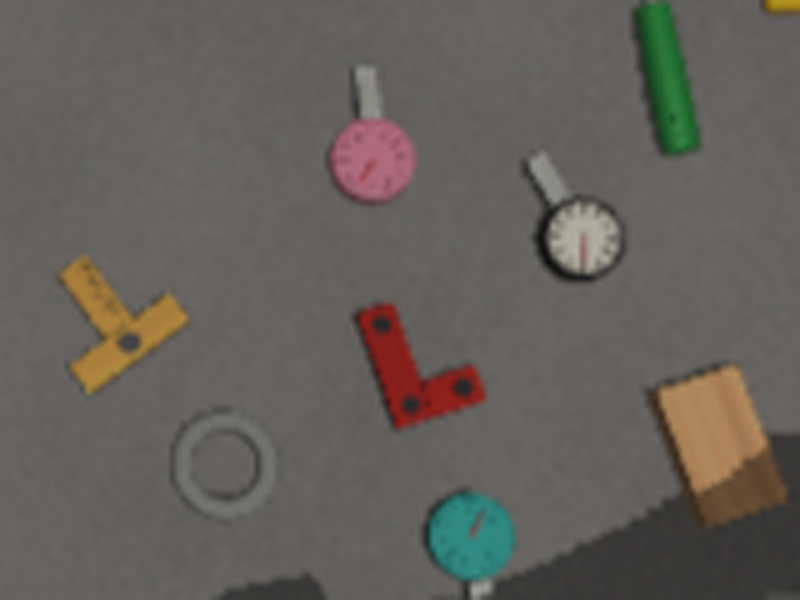

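```bash
python3 - <<'E'
from h import *
p=cv2.imread("pics/top0.png")
zoom("top",220,163,250,213,12,"knob0",p)
hsv=cv2.cvtColor(p,cv2.COLOR_BGR2HSV)
m=cv2.inRange(hsv,(3,120,80),(20,255,255));m[:180]=0;m[215:]=0;m[:,:215]=0;m[:,250:]=0
v,u=np.nonzero(m);print(len(u),u.min(),u.max(),v.min(),v.max(),u.mean(),v.mean(),onz("top",u.mean(),v.mean(),.11))
m=cv2.inRange(hsv,(45,120,80),(80,255,255));m[:160]=0;m[190:]=0;m[:,:225]=0;m[:,250:]=0
v,u=np.nonzero(m);print(u.mean(),v.mean(),onz("top",u.mean(),v.mean(),.084))
_,d=ctrl.camera("top")
print((d[185:212,224:244]*1000).astype(int))
E
```

```text
147 226 239 190 203 232.6734693877551 196.78231292517006 [0.5306715 0.008968  0.11     ]
234.17241379310346 175.36206896551724 [0.60395883 0.00624087 0.084     ]
[[1551 1544 1552 1526 1523 1523 1525 1528 1520 1525 1527 1528 1525 1530
  1529 1529 1530 1525 1532 1533]
 [1538 1540 1543 1545 1535 1543 1542 1544 1544 1544 1539 1542 1550 1543
  1541 1548 1548 1545 1549 1543]
 [1548 1543 1543 1551 1542 1546 1546 1544 1548 1550 1551 1549 1541 1537
  1550 1549 1542 1537 1549 1543]
 [1550 1542 1541 1542 1544 1481 1477 1472 1475 1473 1474 1472 1473 1546
  1541 1540 1543 1543 1548 1549]
 [1546 1550 1541 1479 1477 1477 1472 1478 1483 1477 1477 1476 1484 1473
  1476 1547 1548 1549 1547 1543]
 [1546 1544 1468 1471 1475 1480 1471 1472 1440 1441 1439 1438 1469 1476
  1474 1476 1541 1542 1545 1549]
 [1539 1472 1476 1476 1471 1469 1467 1468 1432 1439 1432 1433 1436 1472
  1478 1477 1480 1545 1540 1545]
 [1475 1474 1473 1474 1481 1465 1465 1441 1431 1431 1432 1443 1441 1478
  1471 1474 1475 1477 1536 1542]
 [1470 1474 1479 1476 1466 1466 1468 1435 1436 1432 1431 1436 1450 1463
  1478 1466 1473 1476 1546
[... 1197 characters left out ...]
8 1471 1464 1466 1460 1469 1463 1462
  1467 1465 1462 1539 1530 1532]
 [1535 1532 1467 1461 1463 1465 1467 1466 1466 1465 1465 1468 1468 1466
  1467 1463 1531 1532 1529 1532]
 [1530 1527 1532 1462 1464 1462 1472 1465 1464 1468 1471 1464 1459 1466
  1467 1526 1525 1532 1532 1532]
 [1528 1531 1533 1526 1535 1471 1460 1458 1473 1473 1472 1466 1534 1527
  1536 1535 1533 1527 1536 1537]
 [1527 1534 1531 1526 1530 1524 1528 1527 1526 1530 1529 1535 1528 1527
  1525 1531 1525 1524 1533 1534]
 [1530 1534 1533 1534 1532 1533 1535 1534 1528 1531 1530 1529 1534 1523
  1523 1533 1526 1533 1530 1529]
 [1529 1531 1528 1529 1531 1530 1524 1532 1526 1527 1533 1535 1529 1525
  1532 1529 1526 1532 1530 1525]]
```

View pics/knob0.png

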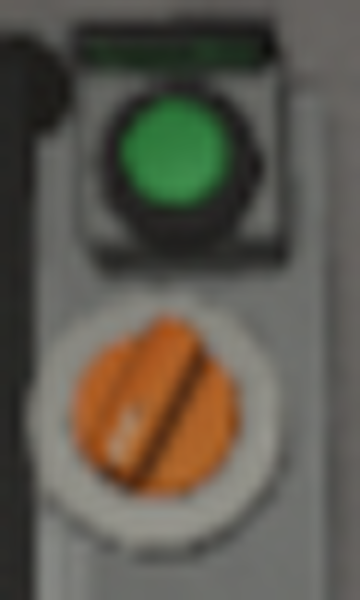

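```bash
python3 - <<'E'
from h import *
_,d=ctrl.camera("top")
pts=[]
for v in range(186,208):
  for u in range(226,242):
    if d[v,u]>0:
      o,r=ray("top",u,v); pts.append(o+r*d[v,u])
pts=np.array(pts);m=pts[:,2]>.108
q=pts[m];print(m.sum(),np.median(q[:,2]),q.mean(0))
c,s,a=cv2.minAreaRect((q[:,:2]*1000).astype(np.float32)),0,0
print(c)
w,V=np.linalg.eigh(np.cov(q[:,:2].T));print(np.sqrt(w)*np.sqrt(12)*1000,V[:,1],np.degrees(np.arctan2(V[1,1],V[0,1])))
go([*q[:,:2].mean(0),.16],V[:,0])
st()
E
```

```text
66 0.1183020217140568 [0.53180664 0.01190737 0.11764853]
((532.4178466796875, 12.164300918579102), (14.677117347717285, 41.592830657958984), 61.46506118774414)
[14.98194481 41.85074464] [-0.88977923  0.4563912 ] 152.84551752562703
shift [ 502.5 -450.2   85.2] roll 47.59726721771358 | j7 -0.11
t 0.2 [ 0.2182 -0.5855  0.245 ] F [ 0.2  0.4 -0.7] g 1.0 x [ 0.937  0.349 -0.   ] z [-0.     0.001 -1.   ] j [ 1.14  0.52 -0.04  1.6   0.02  1.02 -0.11]
```

>>> send_rows(deltas=[[[85,40,-36,0,0],[85,80,-72,0,0],[85,120,-108,0,0],[85,160,-144,0,0],[85,200,-180,0,0]]])

```text
time: 0.82
ee_pos: [0.3434, -0.3455, 0.2454]
tcp_rot: [0.0, 0.984, 0.177, 0.0]
contact_force: [1.3, -0.0, 0.5]
grip_width: 0.996
```

>>> send_rows(deltas=[[[85,40,-36,0,0],[85,80,-72,0,0],[85,120,-108,0,0],[85,160,-144,0,0],[85,200,-180,0,0]]])

```text
time: 1.45
ee_pos: [0.468, -0.107, 0.2454]
tcp_rot: [0.0, 0.984, 0.177, 0.0]
contact_force: [0.6, -1.1, 0.4]
grip_width: 0.998
```

```bash
python3 - <<'E'
from h import *
st(); go([.532,.012,.17],[.456,.89])
E
```

```text
t 1.45 [ 0.468  -0.107   0.2454] F [ 0.6 -1.1  0.4] g 0.998 x [0.937 0.349 0.   ] z [ 0. -0. -1.] j [ 0.3   0.3  -0.25  1.96  0.09  0.89 -1.21]
shift [101.5 -89.1  75.4] roll 47.56546338336568 | j7 -1.21
```

>>> send_rows(deltas=[[[85,20,-18,0,-10],[85,40,-36,10,-20],[85,60,-54,20,-30],[85,80,-72,30,-40],[85,101,-89,40,-50]]])

```text
time: 2.08
ee_pos: [0.5312, 0.0108, 0.2049]
tcp_rot: [-0.0, 0.815, 0.579, -0.0]
contact_force: [-0.0, 0.3, 0.0]
grip_width: 0.994
```

>>> send_rows(deltas=[[[85,0,0,0,-10],[85,0,0,0,-20],[85,0,0,0,-30],[85,0,0,0,-40],[85,0,0,0,-50]]])

```text
time: 2.7
ee_pos: [0.5308, 0.01, 0.2052]
tcp_rot: [-0.0, 0.494, 0.869, -0.0]
contact_force: [0.3, -0.8, 0.9]
grip_width: 0.992
```

>>> send_rows(deltas=[[[85,0,0,0,-10],[85,0,0,0,-20],[85,0,0,0,-30],[85,0,0,0,-32.4],[85,0,0,0,-32.4]]])

```text
time: 3.32
ee_pos: [0.5309, 0.0099, 0.2052]
tcp_rot: [-0.0, 0.236, 0.972, 0.0]
contact_force: [-0.4, 0.0, -1.0]
grip_width: 0.994
```

```bash
python3 - <<'E'
from h import *
st(); go([.532,.012,.113],[.456,.89])
E
```

```text
t 3.325 [0.5309 0.0099 0.2052] F [-0.4  0.  -1. ] g 0.994 x [-0.888  0.459  0.   ] z [-0.  0. -1.] j [ 0.45  0.53 -0.79  1.86  0.46  0.95  0.54]
shift [-0.1  2.3 92.2] roll -0.20528661679054494 | j7 0.54
```

>>> send_rows(deltas=[[[60,0,2,30,0],[50,0,2,60,0],[40,0,2,92,0],[40,0,2,92,0]]])

```text
time: 3.82
ee_pos: [0.5308, 0.0119, 0.1119]
tcp_rot: [-0.002, 0.236, 0.972, -0.0]
contact_force: [-0.2, 0.1, 0.8]
grip_width: 0.471
```

>>> send_rows(deltas=[[[5,0,0,0,0],[5,0,0,0,0],[5,0,0,0,0],[5,0,0,0,0],[5,0,0,0,0]]])

```text
time: 4.45
ee_pos: [0.5319, 0.0108, 0.1149]
tcp_rot: [0.001, 0.235, 0.972, -0.001]
contact_force: [-7.4, -6.0, 11.9]
grip_width: 0.149
```

```bash
python3 - <<'E'
from h import *
st()
p=ctrl.camera("top")[0];zoom("top",125,155,255,250,6,"deck1",p)
E
```

```text
t 4.45 [0.5319 0.0108 0.1149] F [-7.4 -6.  11.9] g 0.149 x [-0.889  0.458 -0.002] z [ 0.001 -0.002 -1.   ] j [ 0.37  0.65 -0.7   1.93  0.59  0.78  0.43]
```

View pics/deck1.png

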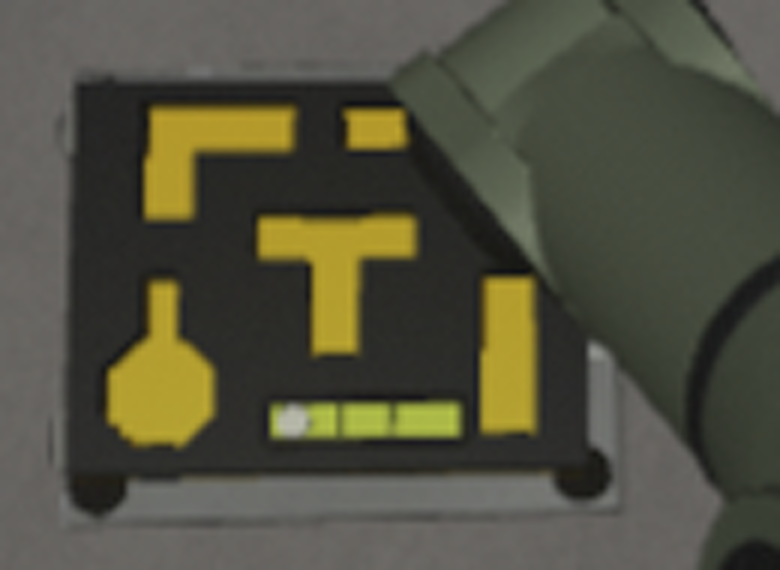

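>>> send_rows(deltas=[[[5,0,0,-2,9],[5,0,0,-2,18],[5,0,0,-2,27],[5,0,0,-2,36],[5,0,0,-2,45]]])

```text
time: 5.12
ee_pos: [0.5332, 0.0119, 0.1154]
tcp_rot: [0.001, 0.591, 0.807, 0.001]
contact_force: [17.5, 1.8, -40.8]
grip_width: 0.144
```

```bash
python3 - <<'E'
from h import *
st()
p=ctrl.camera("top")[0];zoom("top",125,155,255,250,6,"deck2",p)
E
```

```text
t 5.125 [0.5332 0.0119 0.1154] F [ 17.5   1.8 -40.8] g 0.144 x [-0.301  0.954  0.   ] z [ 0.003  0.001 -1.   ] j [ 0.24  0.6  -0.51  1.93  0.44  0.71 -0.22]
```

View pics/deck2.png

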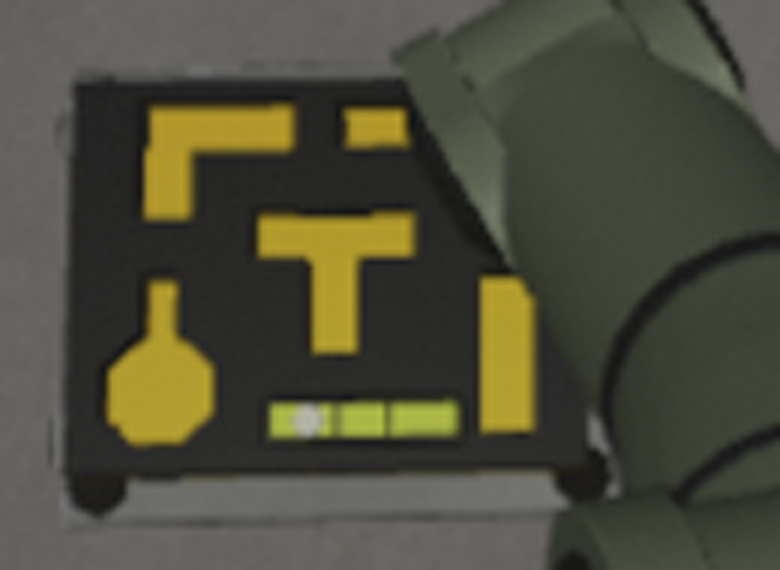

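>>> send_rows(deltas=[[[5,0,0,1.5,9],[5,0,0,1.5,18],[5,0,0,1.5,27],[5,0,0,1.5,36],[5,0,0,1.5,45]]])

```text
time: 5.8
ee_pos: [0.5353, 0.0119, 0.1153]
tcp_rot: [0.001, 0.855, 0.519, 0.004]
contact_force: [22.8, -3.0, -25.2]
grip_width: 0.146
```

>>> send_rows(deltas=[[[5,0,0,0,9],[5,0,0,0,18],[5,0,0,0,27],[5,0,0,0,36],[5,0,0,0,45]]])

```text
time: 6.42
ee_pos: [0.5367, 0.0103, 0.1154]
tcp_rot: [0.001, 0.988, 0.152, 0.005]
contact_force: [32.2, -14.5, -30.0]
grip_width: 0.145
```

```bash
python3 - <<'E'
from h import *
st()
p=ctrl.camera("top")[0];zoom("top",125,155,255,250,6,"deck3",p)
E
```

```text
t 6.425 [0.5367 0.0103 0.1154] F [ 32.2 -14.5 -30. ] g 0.145 x [0.954 0.3   0.01 ] z [ 0.01 -0.   -1.  ] j [-0.06  0.56 -0.09  1.95  0.09  0.63 -1.48]
```

View pics/deck3.png

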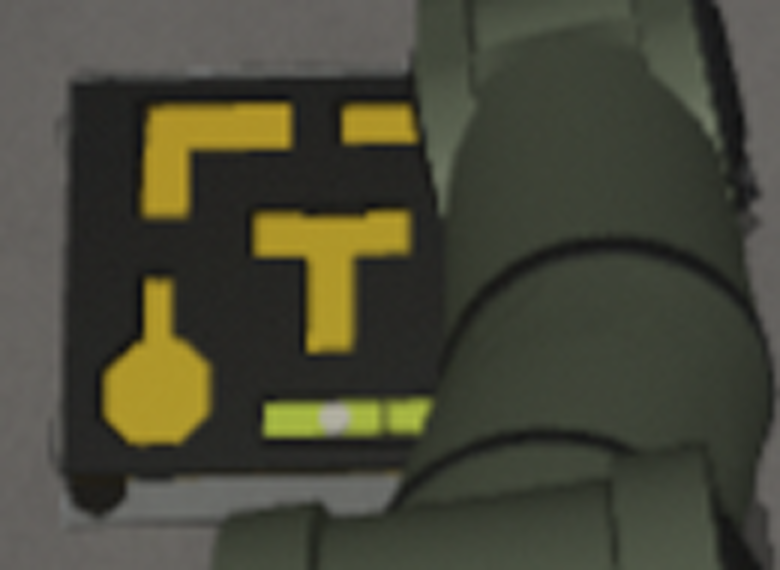

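>>> send_rows(deltas=[[[5,2,2,1,8],[5,2,2,1,16],[5,2,2,1,24],[5,2,2,1,32],[5,2,2,1,40]]])

```text
time: 7.1
ee_pos: [0.5371, 0.0082, 0.1151]
tcp_rot: [-0.0, 0.981, -0.196, 0.003]
contact_force: [9.6, -18.4, 5.2]
grip_width: 0.152
```

```bash
python3 - <<'E'
from h import *
st()
p=ctrl.camera("top")[0];zoom("top",125,155,255,250,6,"deck4",p)
zoom("side",150,150,260,240,7,"deck4s")
E
```

```text
t 7.1 [0.5371 0.0082 0.1151] F [  9.6 -18.4   5.2] g 0.152 x [ 0.923 -0.384  0.007] z [ 0.007 -0.001 -1.   ] j [-0.2   0.57  0.1   1.95 -0.09  0.62 -2.01]
```

View pics/deck4.png

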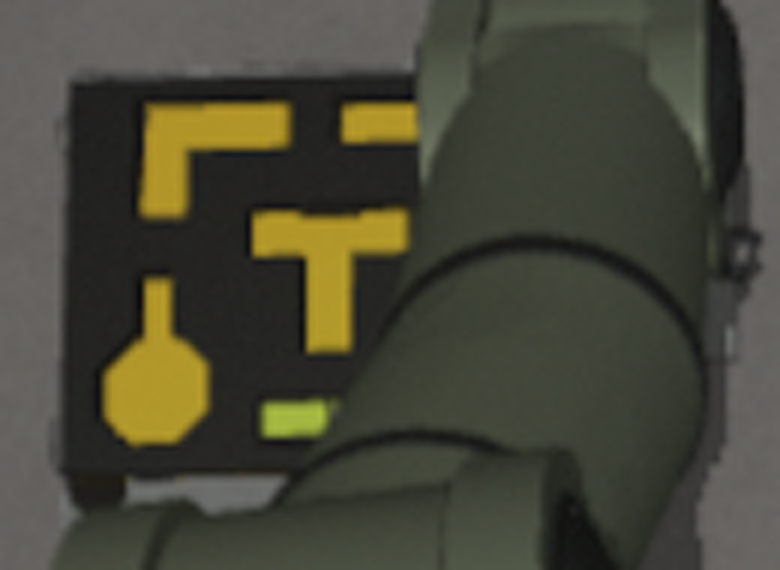

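View pics/deck4s.png

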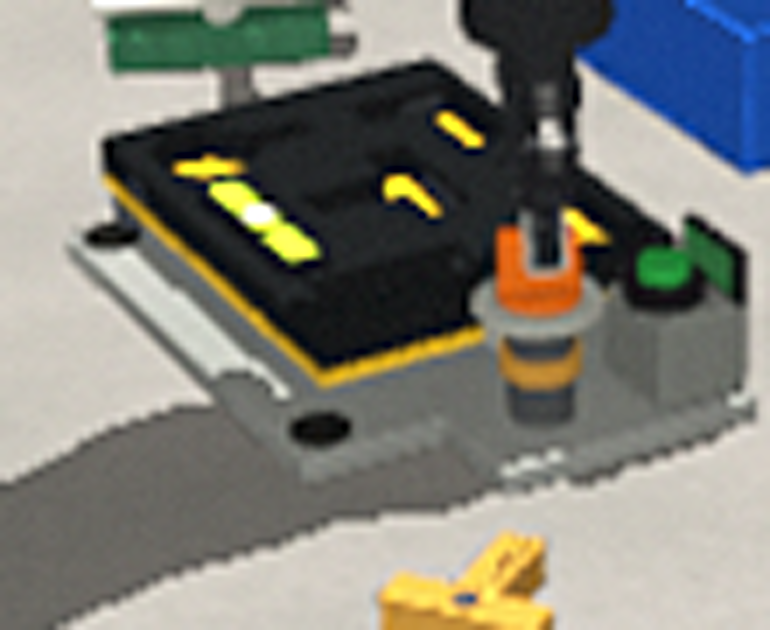

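>>> send_rows(deltas=[[[5,0,0,0,5],[5,0,0,0,10],[5,0,0,0,14],[5,0,0,0,14],[40,0,0,0,14]]])

```text
time: 7.82
ee_pos: [0.5353, 0.0103, 0.1142]
tcp_rot: [-0.001, 0.95, -0.311, 0.001]
contact_force: [-0.3, 1.5, -0.2]
grip_width: 0.342
```

>>> send_rows(deltas=[[[40,0,0,0,0],[40,0,0,-30,0],[40,0,0,-80,0],[60,-60,80,-120,0],[60,-120,140,-130,0]]])

```text
time: 8.45
ee_pos: [0.4179, -0.0186, 0.2301]
tcp_rot: [-0.001, 0.951, -0.31, 0.001]
contact_force: [0.5, -0.3, -0.1]
grip_width: 0.701
```

```bash
python3 - <<'E'
from h import *
st()
p=ctrl.camera("top")[0];zoom("top",125,155,255,250,6,"deck5",p);cv2.imwrite("pics/top5.png",p)
E
```

```text
t 8.45 [ 0.4179 -0.0186  0.2301] F [ 0.5 -0.3 -0.1] g 0.701 x [ 0.808 -0.59   0.001] z [ 0.002  0.001 -1.   ] j [-0.29  0.22  0.22  2.14 -0.07  0.79 -2.22]
```

View pics/deck5.png

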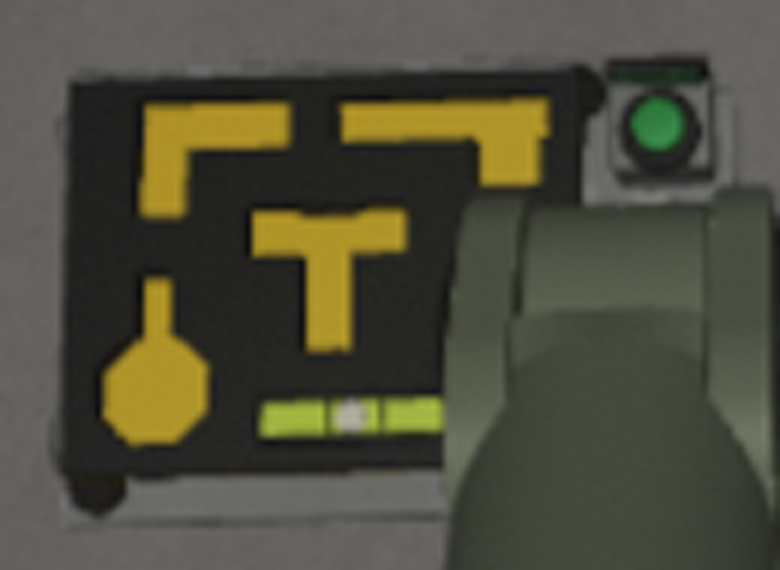

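View pics/top5.png

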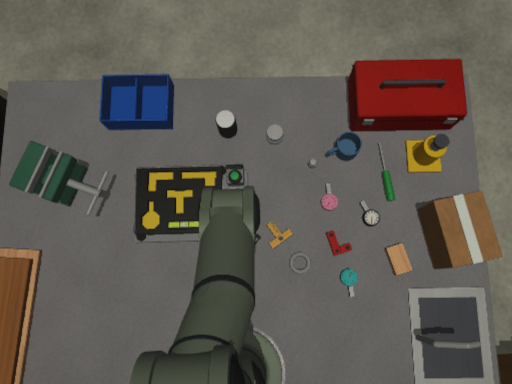

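```bash
cat >> h.py <<'E'
def bubble(p):
    # rows of strip, profile along columns
    hsv=cv2.cvtColor(p,cv2.COLOR_BGR2HSV)
    g=cv2.inRange(hsv,(25,120,130),(45,255,255));g[:215]=0;g[235:]=0;g[:,:160]=0;g[:,208:]=0
    v,u=np.nonzero(g);r0,r1=int(np.percentile(v,10)),int(np.percentile(v,90))
    print("rows",r0,r1,"cols",u.min(),u.max())
    G=p[r0:r1+1].astype(float)
    blue=G[:,:,0].mean(0);grn=G[:,:,1].mean(0)
    for c in range(u.min()-1,u.max()+2):print(c,int(blue[c]),int(grn[c]),end=' | ')
    print()
E
python3 - <<'E'
from h import *
bubble(cv2.imread("pics/top5.png"))
E
```

```text
rows 222 226 cols 169 198
168 39 95 | 169 55 155 | 170 60 170 | 171 59 168 | 172 60 168 | 173 60 167 | 174 60 168 | 175 60 169 | 176 59 169 | 177 60 169 | 178 60 169 | 179 43 109 | 180 64 142 | 181 113 159 | 182 139 157 | 183 146 160 | 184 144 159 | 185 113 155 | 186 74 165 | 187 61 170 | 188 46 115 | 189 54 147 | 190 61 169 | 191 61 168 | 192 61 168 | 193 61 167 | 194 62 170 | 195 62 172 | 196 63 172 | 197 63 172 | 198 61 139 | 199 78 109 |
```

>>> send_rows(deltas=[[[50,0,0,0,-10.5],[50,0,0,0,-21],[50,0,0,0,-31.5],[50,0,0,0,-42],[50,0,0,0,-52]]])

```text
time: 9.12
ee_pos: [0.419, -0.0182, 0.2293]
tcp_rot: [-0.0, 0.99, 0.141, 0.0]
contact_force: [-0.6, -0.4, -0.8]
grip_width: 0.587
```

>>> send_rows(deltas=[[[50,0,0,0,-10.5],[50,0,0,0,-21],[50,0,0,0,-31.5],[50,0,0,0,-42],[50,0,0,0,-52]]])

```text
time: 9.75
ee_pos: [0.419, -0.0182, 0.2293]
tcp_rot: [-0.0, 0.828, 0.561, 0.0]
contact_force: [-0.3, -0.4, -0.1]
grip_width: 0.587
```

>>> send_rows(deltas=[[[50,0,0,0,-10.5],[50,0,0,0,-21],[50,0,0,0,-31.5],[50,0,0,0,-42],[50,0,0,0,-52]]])

```text
time: 10.38
ee_pos: [0.419, -0.0182, 0.2294]
tcp_rot: [0.0, 0.498, 0.867, 0.0]
contact_force: [0.9, -0.2, -1.0]
grip_width: 0.587
```

```bash
python3 - <<'E'
from h import *
st(); go([.5346,.0098,.1155],[.59,.808])
E
```

```text
t 10.375 [ 0.419  -0.0182  0.2294] F [ 0.9 -0.2 -1. ] g 0.587 x [-0.503  0.864  0.   ] z [ 0.001  0.    -1.   ] j [ 0.11  0.23 -0.25  2.12  0.07  0.81  0.35]
shift [-34.  113.9 113.9] roll -23.658752845780626 | j7 0.35
```

>>> send_rows(deltas=[[[50,-11,38,0,-8],[50,-23,76,10,-16],[50,-34,114,40,-23.7],[50,-34,114,80,-23.7],[50,-34,114,114,-23.7]]])

```text
time: 11.0
ee_pos: [0.5347, 0.0091, 0.1137]
tcp_rot: [-0.0, 0.313, 0.95, 0.0]
contact_force: [0.6, 0.3, 0.2]
grip_width: 0.581
```

>>> send_rows(deltas=[[[5,0,0,0,0],[5,0,0,0,0],[5,0,0,0,0],[5,0,0,0,0],[5,0,0,0,0]]])

```text
time: 11.62
ee_pos: [0.5352, 0.0087, 0.1165]
tcp_rot: [0.001, 0.313, 0.95, 0.0]
contact_force: [-4.0, 0.2, 9.2]
grip_width: 0.147
```

```bash
python3 - <<'E'
from h import *
st();p=ctrl.camera("top")[0];cv2.imwrite("pics/top6.png",p);bubble(p)
E
```

```text
t 11.625 [0.5352 0.0087 0.1165] F [-4.   0.2  9.2] g 0.147 x [-0.804  0.594 -0.001] z [ 0.002 -0.    -1.   ] j [ 0.07  0.57 -0.27  1.93  0.24  0.67  0.59]
rows 219 226 cols 169 207
168 36 72 | 169 47 112 | 170 50 122 | 171 49 121 | 172 50 121 | 173 49 120 | 174 50 123 | 175 50 124 | 176 51 125 | 177 51 125 | 178 51 125 | 179 39 84 | 180 52 106 | 181 84 119 | 182 103 117 | 183 111 121 | 184 107 120 | 185 85 118 | 186 60 125 | 187 52 128 | 188 42 90 | 189 47 112 | 190 51 127 | 191 51 127 | 192 51 126 | 193 52 127 | 194 52 130 | 195 53 132 | 196 53 132 | 197 53 132 | 198 53 132 | 199 47 103 | 200 34 55 | 201 34 37 | 202 38 40 | 203 29 32 | 204 32 96 | 205 40 133 | 206 42 140 | 207 42 140 | 208 42 141 |
```

>>> send_rows(deltas=[[[5,0,0,0,7],[5,0,0,0,13],[5,0,0,0,13],[5,0,0,0,13]]])

```text
time: 12.18
ee_pos: [0.5351, 0.0085, 0.1165]
tcp_rot: [0.001, 0.419, 0.908, 0.0]
contact_force: [-5.4, -0.4, 10.7]
grip_width: 0.153
```

```bash
python3 - <<'E'
from h import *
st();p=ctrl.camera("top")[0];cv2.imwrite("pics/top7.png",p);bubble(p)
E
```

```text
t 12.175 [0.5351 0.0085 0.1165] F [-5.4 -0.4 10.7] g 0.153 x [-0.65   0.76  -0.001] z [ 0.002 -0.    -1.   ] j [ 0.03  0.57 -0.21  1.94  0.18  0.66  0.41]
rows 222 226 cols 169 205
168 43 111 | 169 57 160 | 170 59 169 | 171 59 167 | 172 59 168 | 173 60 169 | 174 60 169 | 175 60 169 | 176 59 170 | 177 60 170 | 178 60 169 | 179 43 109 | 180 52 142 | 181 91 161 | 182 133 159 | 183 144 159 | 184 147 161 | 185 136 155 | 186 90 148 | 187 56 139 | 188 48 111 | 189 56 151 | 190 59 168 | 191 59 168 | 192 60 171 | 193 61 172 | 194 62 173 | 195 62 173 | 196 62 172 | 197 63 173 | 198 62 172 | 199 47 117 | 200 26 46 | 201 32 34 | 202 37 39 | 203 27 30 | 204 30 94 | 205 40 108 | 206 40 74 |
```

>>> send_rows(deltas=[[[5,0,0,0,2.5],[5,0,0,0,2.5],[40,0,0,0,2.5],[40,0,0,0,2.5]]])

```text
time: 12.72
ee_pos: [0.5352, 0.0087, 0.1156]
tcp_rot: [0.0, 0.438, 0.899, 0.0]
contact_force: [-0.0, 0.5, -0.1]
grip_width: 0.471
```

>>> send_rows(deltas=[[[40,0,0,-30,0],[40,0,0,-60,0],[60,40,0,-110,0],[85,40,-60,-120,0],[85,60,-120,-120,0]]])

```text
time: 13.35
ee_pos: [0.4033, -0.0186, 0.2358]
tcp_rot: [0.001, 0.438, 0.899, 0.0]
contact_force: [0.5, -0.4, 0.0]
grip_width: 0.996
```

```bash
python3 - <<'E'
from h import *
st();p=ctrl.camera("top")[0];cv2.imwrite("pics/top8.png",p);bubble(p)
E
```

```text
t 13.35 [ 0.4033 -0.0186  0.2358] F [ 0.5 -0.4  0. ] g 0.996 x [-0.616  0.788 -0.002] z [ 0.002 -0.    -1.   ] j [ 0.11  0.19 -0.24  2.15  0.06  0.81  0.49]
rows 222 226 cols 169 196
168 43 111 | 169 56 159 | 170 59 169 | 171 59 167 | 172 59 166 | 173 59 168 | 174 60 169 | 175 60 169 | 176 60 169 | 177 60 169 | 178 59 168 | 179 43 107 | 180 53 142 | 181 82 159 | 182 129 157 | 183 143 159 | 184 146 160 | 185 139 158 | 186 95 148 | 187 58 138 | 188 48 112 | 189 55 150 | 190 60 167 | 191 61 170 | 192 61 171 | 193 61 172 | 194 62 172 | 195 62 172 | 196 61 169 | 197 43 109 |
```

View pics/top8.png

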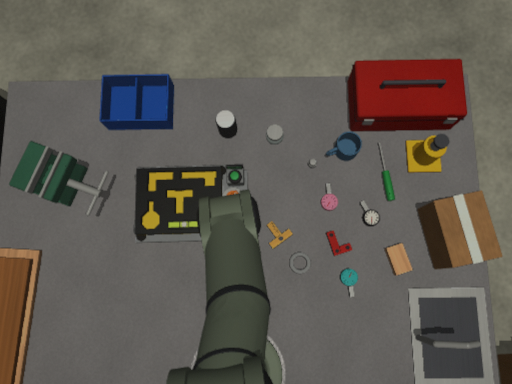

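```bash
python3 - <<'E'
from h import *
p=cv2.imread("pics/top8.png")
for n in I: 
    R=np.array(I[n]["R"]);print(n,-R.T@np.array(I[n]["t"]))
zoom("top",262,215,352,262,8,"b8",p)
zoom("top",350,195,395,235,12,"d8",p)
zoom("top",132,160,226,240,8,"k8",p)
ps=ctrl.camera("side")[0];cv2.imwrite("pics/side8.png",ps)
E
```

```text
top [ 0.26997244 -0.09979667  1.52835246]
side [-0.20933465 -1.35935148  0.89064732]
```

View pics/b8.png

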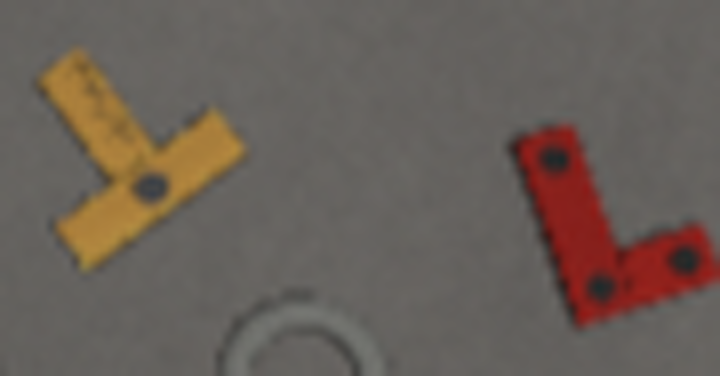

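View pics/d8.png

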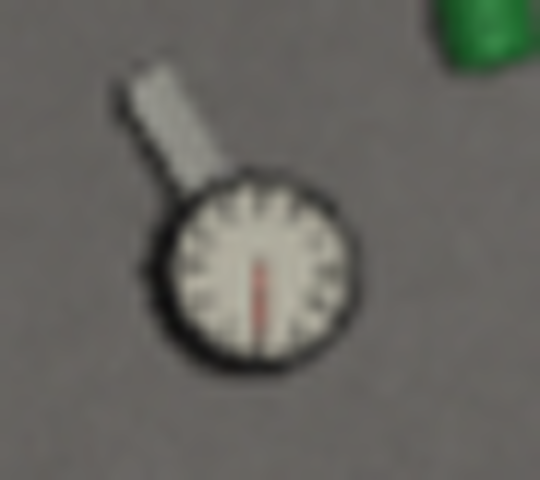

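View pics/k8.png

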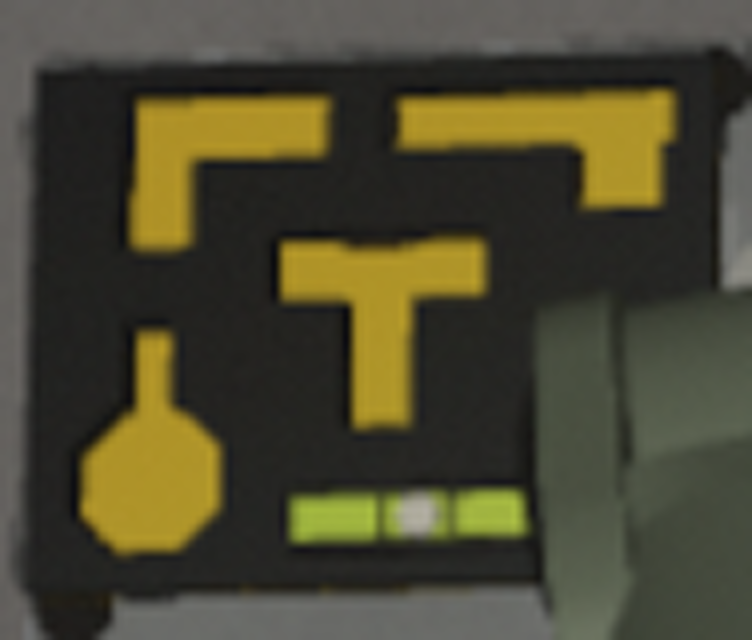

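View pics/side8.png

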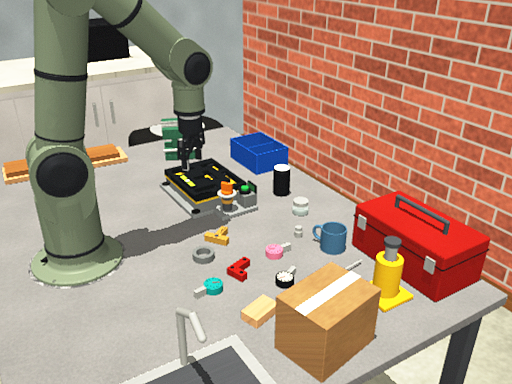

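```bash
cat > e.py <<'E'
from h import *
def edge(n,S,kind,a0,a1,b,zz,w=3):
    """kind 'h': horizontal edge near row b, cols a0..a1. 'v': vertical edge near col b, rows a0..a1. returns world pts"""
    P=[]
    for a in range(int(round(a0)),int(round(a1))+1):
        bb=np.arange(int(round(b))-w,int(round(b))+w+1)
        f=S[bb,a] if kind=='h' else S[a,bb]
        lo,hi=np.percentile(f,[10,90]); 
        mid=(f.min()+f.max())/2
        k=[i for i in range(len(f)-1) if (f[i]-mid)*(f[i+1]-mid)<=0 and f[i]!=f[i+1]]
        if not k: continue
        k=min(k,key=lambda i:abs(bb[i]-b)); c=bb[k]+(mid-f[k])/(f[k+1]-f[k])
        u,v=(a,c) if kind=='h' else (c,a)
        P.append(onz(n,u,v,zz))
    return np.array(P)
E
cat > nest.py <<'E'
from e import *
ps=[cv2.imread("pics/top8.png")]+[ctrl.camera("top")[0] for _ in range(3)]
p=np.mean([q.astype(float) for q in ps],0);S=p[:,:,2]-p[:,:,0]
F,T=.056,.077
def X(a0,a1,b,z):
    P=edge("top",S,'h',a0,a1,b,z);k=np.polyfit(P[:,1],P[:,0],1)[0] if len(P)>5 else np.nan
    return np.median(P[:,0])*1000,P[:,1].mean()*1000,np.degrees(k)
def Y(a0,a1,b,z):
    P=edge("top",S,'v',a0,a1,b,z);k=np.polyfit(P[:,0],P[:,1],1)[0] if len(P)>5 else np.nan
    return np.median(P[:,1])*1000,P[:,0].mean()*1000,np.degrees(k)
L={"dg bar +x L":X(168,174,190,F),"dg bar +x R":X(184,191,190,F),"dg bar -x L":X(169,175,197.5,T),"dg bar -x R":X(185,191,197,T),
"dg beam -x":X(177,182,213.5,T),"dg bar +y":Y(191,196,167.2,F),"dg bar -y":Y(191,196,193,T),"dg beam +y":Y(200,212,176.1,F),"dg beam -y":Y(200,212,183.4,T),
"br +x":X(150,172,172,F),"br long -x":X(158,171,179.6,T),"br short -x":X(150,155,191,T),"br +y":Y(174,189,149,F),"br -y":Y(173,178,173.2,T),"br short -y":Y(182,189,156,T),
"di stem +y":Y(203,209,149,F),"di stem -y":Y(203,209,153.6,T),"di stem +x":X(150,152,201.2,F),"di +y":Y(218,223,142,F),"di -y":Y(217,222,159.7,T),"di -x":X(148,153,229,T),
"cal +x":X(184,212,171.5,F),"cal -x":X(183,203,178.5,T),"foam +x":X(140,215,168,T)}
for k,v in L.items():print(k,np.round(v,2))
E
python3 nest.py
```

```text
dg bar +x L [566.54 210.29   2.19]
dg bar +x R [566.61 157.51  -2.1 ]
dg bar -x L [538.77 202.12   2.73]
dg bar -x R [5.3997e+02 1.5184e+02 4.7000e-01]
dg beam -x [488.79 177.43  -1.91]
dg bar +y [224.11 554.43   1.57]
dg bar -y [138.86 549.15   0.65]
dg beam +y [194.51 513.62   1.12]
dg beam -y [1.6765e+02 5.0981e+02 2.9000e-01]
br +x [ 6.2607e+02  2.4408e+02 -2.7000e-01]
br long -x [596.48 227.35  -0.65]
br short -x [560.29 264.18  -2.38]
br +y [283.67 594.55  -1.82]
br -y [ 2.0253e+02  6.0818e+02 -3.6000e-01]
br short -y [255.49 576.63   1.87]
di stem +y [280.36 514.89   1.91]
di stem -y [261.6  511.2   -0.82]
di stem +x [530.66 273.09    nan]
di +y [ 3.0026e+02  4.6885e+02 -2.4000e-01]
di -y [240.7  468.36   1.64]
di -x [440.99 266.4   -0.53]
cal +x [625.14 124.78  -0.82]
cal -x [600.15 137.12  -1.04]
foam +x [624.91 186.99   4.64]
```

```bash
cat > yaw.py <<'E'
from e import *
p=cv2.imread("pics/top8.png").astype(float);S=p.mean(2)
for nm,k,a0,a1,b,z,w in [("foam+x",'h',142,212,168,.077,4),("foam+y",'v',175,226,136,.077,4),("foam-x",'h',145,190,232.5,.077,4),("foam-y",'v',175,186,222,.077,4)]:
    P=edge("top",S,k,a0,a1,b,z,w)
    A,B=(P[:,1],P[:,0]) if k=='h' else (P[:,0],P[:,1])
    for _ in range(3):
        c=np.polyfit(A,B,1);r=B-np.polyval(c,A);g=abs(r)<max(.0008,1.5*np.std(r));A,B=A[g],B[g]
    print(nm,len(A),np.round(np.degrees(c[0]),2),"at mid",A.mean().round(4),B.mean().round(4),r.std())
G=p[:,:,1]-p[:,:,0]
for nm,b in(("strip+x",221),("strip-x",227.5)):
    P=edge("top",G,'h',169,194,b,.085,3);A,B=P[:,1],P[:,0]
    for _ in range(3):
        c=np.polyfit(A,B,1);r=B-np.polyval(c,A);g=abs(r)<max(.0008,1.5*np.std(r));A,B=A[g],B[g]
    print(nm,len(A),np.degrees(c[0]),A.mean(),B.mean())
E
python3 yaw.py
```

```text
foam+x 63 -0.6 at mid 0.1829 0.6362 0.00036170038537319766
foam+y 50 0.95 at mid 0.5266 0.318 0.00023478426792512708
foam-x 36 -0.78 at mid 0.1985 0.4237 0.000507134912469816
foam-y 10 -4.8 at mid 0.5895 0.0453 0.00039177221155020826
strip+x 21 -1.2465114619100535 0.1718475602882331 0.46085715363935786
strip-x 22 -0.9945929727868567 0.17015438847798056 0.4435134536443322
```

```bash
cat > parts.py <<'E'
from e import *
def poly(S,box,thr,z,eps=3,k=8):
    x0,y0,x1,y1=box
    s=cv2.resize(S[y0:y1,x0:x1].astype(np.float32),None,fx=k,fy=k,interpolation=cv2.INTER_CUBIC)
    m=cv2.morphologyEx((s>thr).astype(np.uint8),cv2.MORPH_CLOSE,np.ones((25,25)))
    c=max(cv2.findContours(m,cv2.RETR_EXTERNAL,cv2.CHAIN_APPROX_NONE)[0],key=cv2.contourArea)
    f=lambda q:np.array([onz("top",(a+.5)/k-.5+x0,(b+.5)/k-.5+y0,z)[:2] for a,b in q.reshape(-1,2)])*1000
    C=f(c);mm=cv2.moments(C.astype(np.float32));return C,f(cv2.approxPolyDP(c,eps*k/2.,True)),mm
def show(C,V,mm):
    print("area",mm["m00"],"cent",mm["m10"]/mm["m00"],mm["m01"]/mm["m00"])
    for i in range(len(V)):
        d=V[(i+1)%len(V)]-V[i];print(V[i].round(1),"len",round(np.hypot(*d),1),"ang",round(np.degrees(np.arctan2(d[1],d[0])),1))
def fitlines(C,V):
    """refined line per polygon edge: mid point, angle"""
    out=[]
    for i in range(len(V)):
        a,b=V[i],V[(i+1)%len(V)];L=np.hypot(*(b-a));t=(b-a)/L;n=np.array([-t[1],t[0]])
        s=(C-a)@t;e=(C-a)@n;g=(s>.2*L)&(s<.8*L)&(abs(e)<3)
        q=cv2.fitLine(C[g].astype(np.float32),cv2.DIST_L2,0,.01,.01).ravel()
        d=q[:2]*np.sign(q[:2]@t);out.append((q[2:],d,L));print("line at",q[2:].round(1),"ang",round(np.degrees(np.arctan2(d[1],d[0])),1),"len",round(L,1))
    return out
if __name__=="__main__":
    ps=[ctrl.camera("top")[0] for _ in range(4)]
    p=np.mean([q.astype(float) for q in ps],0)
    np.save("top.npy",p)
    S=p[:,:,2]-p[:,:,0]
    for nm,box in(("depth",(262,215,300,255)),("bracket",(322,225,356,262))):
        print(nm,"max",S[box[1]:box[3],box[0]:box[2]].max());C,V,m=poly(S,box,55,.024);show(C,V,m);fitlines(C,V)
E
python3 parts.py
```

```text
depth max 113.5
area 2884.2362044325564 cent 421.4951047981526 -128.83284242123213
[ 465.7 -107.1] len 18.8 ang 134.3
[452.5 -93.7] len 41.6 ang -144.9
[ 418.5 -117.6] len 9.6 ang 179.0
[ 408.9 -117.4] len 22.5 ang 126.2
[395.7 -99.3] len 20.6 ang -142.8
[ 379.2 -111.7] len 78.0 ang -53.1
[ 426.1 -174.1] len 18.4 ang 37.6
[ 440.7 -162.8] len 28.4 ang 112.5
[ 429.8 -136.6] len 46.4 ang 39.4
line at [460.2 -99.6] ang 127.3 len 18.8
line at [ 435.5 -105.7] ang -144.8 len 41.6
line at [ 413.7 -117.5] ang 179.0 len 9.6
line at [ 402.5 -107.9] ang 128.9 len 22.5
line at [ 386.8 -104.8] ang -142.0 len 20.6
line at [ 401.2 -143.8] ang -54.7 len 78.0
line at [ 433.9 -168.8] ang 36.3 len 18.4
line at [ 433.8 -152. ] ang 120.0 len 28.4
line at [ 448.5 -122.9] ang 34.6 len 46.4
bracket max 120.0
area 2669.5993070038967 cent 388.22109702897836 -317.1188242970775
[ 426.1 -284.7] len 74.9 ang -164.1
[ 354.1 -305.2] len 58.8 ang -72.9
[ 371.4 -361.4] len 21.8 ang 18.5
[ 392.  -354.5] len 35.1 ang 98.3
[ 387.  -319.7] len 47.5 ang 17.7
[ 432.2 -305.3] len 21.5 ang 106.5
line at [ 389.7 -294.5] ang -162.2 len 74.9
line at [ 362.  -333.5] ang -73.2 len 58.8
line at [ 382.1 -359.5] ang 18.1 len 21.8
line at [ 387.6 -337.5] ang 104.6 len 35.1
line at [ 409.7 -313.1] ang 17.2 len 47.5
line at [ 430.6 -294.7] ang 104.0 len 21.5
```

```bash
python3 - <<'E'
from h import *
print(ctrl.tip_extent,[a for a in dir(ctrl) if a[0]!='_'])
go([.4318,-.1215,.12],[np.cos(np.radians(-54.9)),np.sin(np.radians(-54.9))])
E
```

```text
0.014 ['PlanningError', 'camera', 'camera_info', 'job_done', 'state', 'tip_extent']
shift [-98.7 -42.8 114.8] roll -87.0158487428651 | j7 0.49
```

>>> send_rows(deltas=[[[60,-20,-8,0,10.5],[60,-40,-16,0,21],[60,-60,-25,0,31.5],[60,-80,-35,0,42],[60,-99,-43,0,52]]])

```text
time: 14.42
ee_pos: [0.4317, -0.1229, 0.2346]
tcp_rot: [-0.0, 0.789, 0.614, -0.0]
contact_force: [-0.5, -0.1, 0.8]
grip_width: 0.702
```

>>> send_rows(deltas=[[[60,0,0,30,10.5],[60,0,0,60,21],[60,0,0,90,31.5],[60,0,0,110,41],[60,0,0,110,41]]])

```text
time: 15.05
ee_pos: [0.4307, -0.1218, 0.1237]
tcp_rot: [-0.0, 0.953, 0.302, -0.001]
contact_force: [0.3, -0.1, -0.1]
grip_width: 0.702
```

```bash
python3 - <<'E'
from h import *
st();go([.4318,-.1215,.025],[np.cos(np.radians(-54.9)),np.sin(np.radians(-54.9))])
p=ctrl.camera("side")[0];zoom("side",160,170,290,290,6,"s9",p)
E
```

```text
t 15.05 [ 0.4307 -0.1218  0.1237] F [ 0.3 -0.1 -0.1] g 0.702 x [ 0.818  0.576 -0.002] z [-0.003  0.    -1.   ] j [ 0.05  0.45  0.12  2.16 -0.1   0.54 -0.72]
shift [ 1.3  0.5 98.7] roll 0.042672768571236475 | j7 -0.72
```

View pics/s9.png

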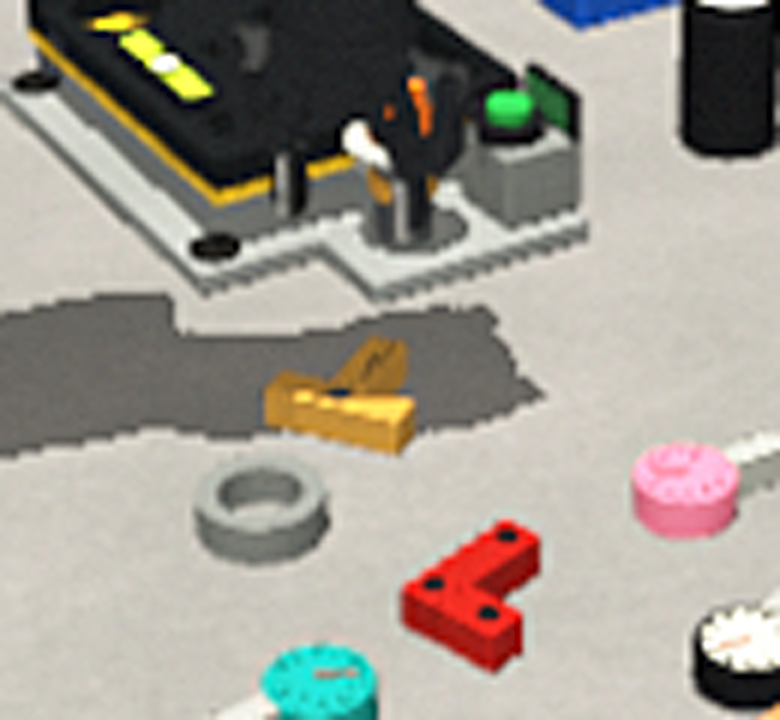

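>>> send_rows(deltas=[[[50,1.3,0.5,40,0],[50,1.3,0.5,80,0],[50,1.3,0.5,98.5,0],[50,1.3,0.5,98.5,0]]])

```text
time: 15.6
ee_pos: [0.4325, -0.1219, 0.0263]
tcp_rot: [-0.0, 0.953, 0.303, -0.0]
contact_force: [-0.3, 0.2, 1.0]
grip_width: 0.589
```

>>> send_rows(deltas=[[[10,0,0,0,0],[10,0,0,0,0],[10,0,0,0,0],[10,0,0,0,0],[10,0,0,0,0]]])

```text
time: 16.23
ee_pos: [0.4333, -0.1221, 0.0278]
tcp_rot: [0.0, 0.953, 0.302, 0.001]
contact_force: [-2.5, -0.1, 13.9]
grip_width: 0.239
```

```bash
python3 - <<'E'
from h import *
st()
p=ctrl.camera("side")[0];zoom("side",180,200,260,260,9,"s10",p)
E
```

```text
t 16.225 [ 0.4333 -0.1221  0.0278] F [-2.5 -0.1 13.9] g 0.239 x [0.818 0.575 0.002] z [ 0.002 -0.    -1.   ] j [ 0.09  0.65  0.06  2.19 -0.13  0.3  -0.69]
```

View pics/s10.png

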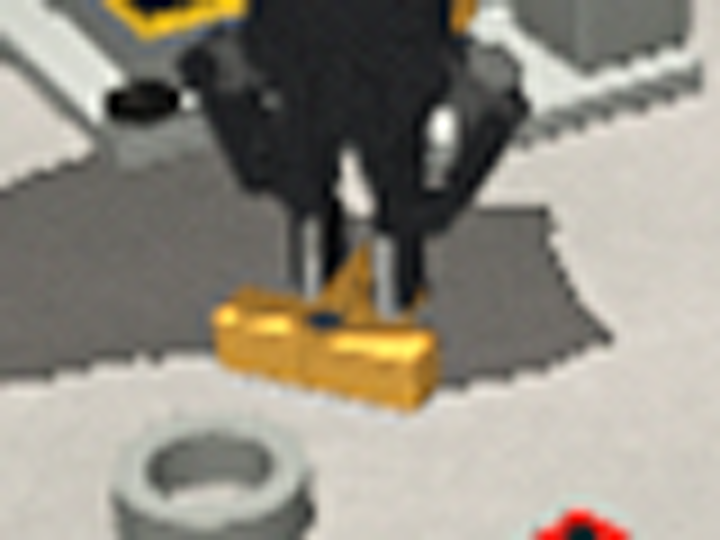

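>>> send_rows(deltas=[[[10,0,0,-40,0],[10,0,0,-80,0],[10,0,0,-120,-10],[10,0,0,-150,-20],[10,0,0,-155,-30]]])

```text
time: 16.9
ee_pos: [0.4333, -0.1222, 0.1843]
tcp_rot: [0.002, 0.841, 0.54, 0.002]
contact_force: [-0.9, 0.3, -1.9]
grip_width: 0.238
```

>>> send_rows(deltas=[[[10,0,0,0,-10.5],[10,0,0,0,-21],[10,0,0,0,-31.5],[10,0,0,0,-42],[10,0,0,0,-52]]])

```text
time: 17.52
ee_pos: [0.4324, -0.1221, 0.1824]
tcp_rot: [0.001, 0.519, 0.855, -0.0]
contact_force: [-0.2, 0.0, -1.8]
grip_width: 0.24
```

```bash
python3 - <<'E'
from h import *
st();go([.5254,.1812,.18],[-.014,1])
p=ctrl.camera("side")[0];zoom("side",150,120,270,220,6,"s11",p)
E
```

```text
t 17.525 [ 0.4324 -0.1221  0.1824] F [-0.2  0.  -1.8] g 0.24 x [-0.46   0.888 -0.001] z [ 0.001 -0.001 -1.   ] j [ 0.32  0.34 -0.22  2.1   0.12  0.71  0.5 ]
shift [226.4 222.2   2.2] roll -63.383444094196435 | j7 0.5
```

View pics/s11.png

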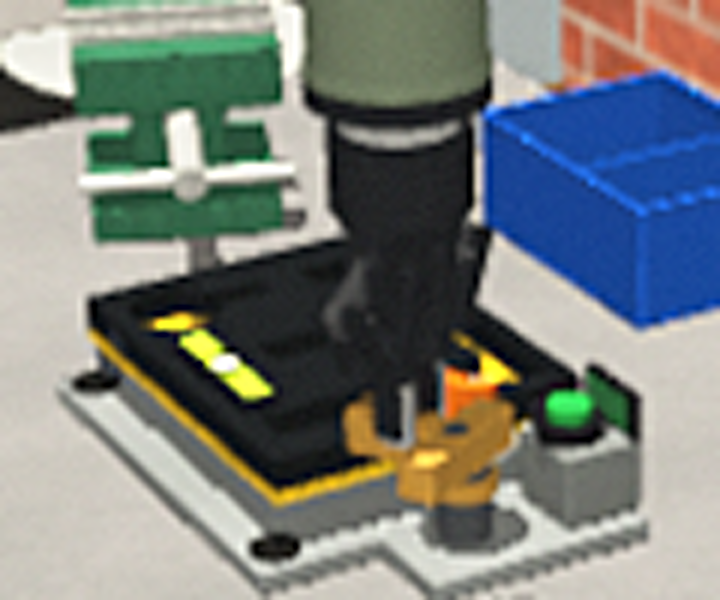

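>>> send_rows(deltas=[[[10,45,44,0,-10],[10,90,88,0,-20],[10,135,133,0,-30],[10,180,177,0,-40],[10,226,222,0,-50]]])

```text
time: 18.2
ee_pos: [0.5266, 0.1779, 0.1824]
tcp_rot: [0.001, 0.111, 0.994, -0.0]
contact_force: [0.4, 0.8, -1.0]
grip_width: 0.233
```

```bash
python3 - <<'E'
from h import *
st();go([.5254,.1812,.112],[-.014,1])
E
```

```text
t 18.2 [0.5266 0.1779 0.1824] F [ 0.4  0.8 -1. ] g 0.233 x [-0.975  0.221 -0.002] z [ 0.001 -0.001 -1.   ] j [-0.09  0.52 -0.47  1.83  0.3   0.86  0.64]
shift [ 2.   2.9 70.4] roll -13.59392367971705 | j7 0.64
```

>>> send_rows(deltas=[[[10,1,2,0,-7],[10,1.5,1,30,-13.6],[10,1.5,1,60,-13.6],[10,1.5,1,68,-13.6],[10,1.5,1,68,-13.6]]])

```text
time: 18.82
ee_pos: [0.525, 0.1775, 0.114]
tcp_rot: [0.0, -0.005, 1.0, -0.0]
contact_force: [0.1, 0.2, -1.2]
grip_width: 0.234
```

```bash
python3 - <<'E'
from h import *
st();go([.5254,.1812,.112],[-.014,1])
p=ctrl.camera("side")[0];cv2.imwrite("pics/side12.png",p);zoom("side",150,130,250,220,8,"s12",p)
p=ctrl.camera("top")[0];cv2.imwrite("pics/top12.png",p);zoom("top",130,155,250,245,6,"t12",p)
E
```

```text
t 18.825 [0.525  0.1775 0.114 ] F [ 0.1  0.2 -1.2] g 0.234 x [-1.   -0.01 -0.  ] z [ 0. -0. -1.] j [-0.09  0.63 -0.48  1.88  0.41  0.74  0.78]
shift [-0.4  3.7  2. ] roll -0.2195009912652921 | j7 0.78
```

View pics/s12.png

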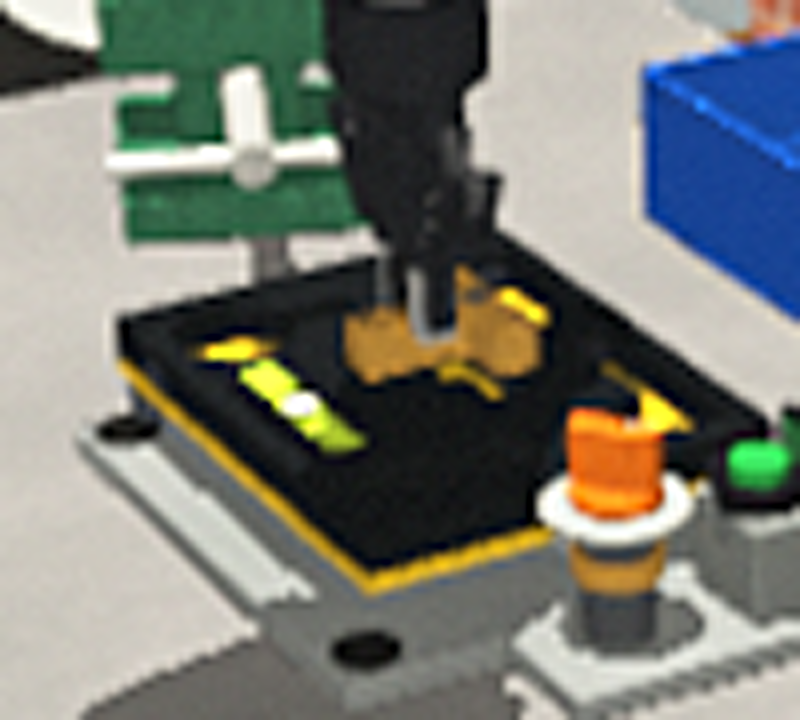

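View pics/t12.png

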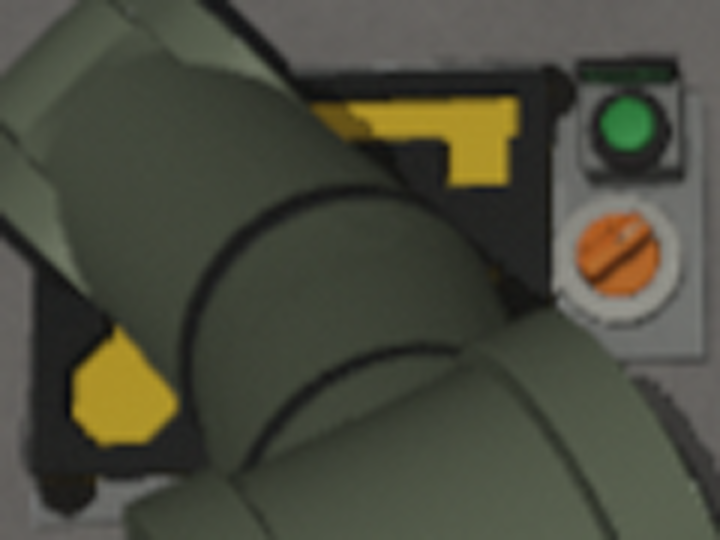

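```bash
python3 - <<'E'
from h import *
p=cv2.imread("pics/top12.png");_,d=ctrl.camera("top")
pts=[];uv=[]
for v in range(186,213):
  for u in range(220,248):
    if d[v,u]>0:
      o,r=ray("top",u,v);X=o+r*d[v,u];pts.append(X);uv.append((u,v))
pts=np.array(pts)
m=(pts[:,2]>.07)&(pts[:,1]<.045)
q=pts[m];print(m.sum(),np.percentile(q[:,2],[5,25,50,75,95]))
h,_=np.histogram(q[:,2],bins=np.arange(.06,.13,.004));print(h)
c,r=cv2.minEnclosingCircle((q[:,:2]*1000).astype(np.float32));print(c,r,q[:,:2].mean(0))
c2=q[(q[:,2]<.098)];print(cv2.fitEllipse(cv2.convexHull((c2[:,:2]*1000).astype(np.float32))))
top=q[q[:,2]>.112];print("bar",cv2.minAreaRect((top[:,:2]*1000).astype(np.float32)),top.mean(0))
zoom("top",215,180,250,215,16,"kn12",p)
E
```

```text
404 [0.07689143 0.08146542 0.08542426 0.11309669 0.77660438]
[  0   0   1  10  54 114  54  35  14   5   4   3   6  15  28  17   2]
(473.8114013671875, -6.751604080200195) 95.85892486572266 [0.51563159 0.00737912]
((532.690673828125, 12.306550979614258), (65.87047576904297, 66.69544982910156), 140.49102783203125)
bar ((461.73809814453125, -1.98944091796875), (168.47877502441406, 37.26232147216797), 11.135873794555664) [ 0.4731882  -0.00369145  0.38325128]
```

View pics/kn12.png

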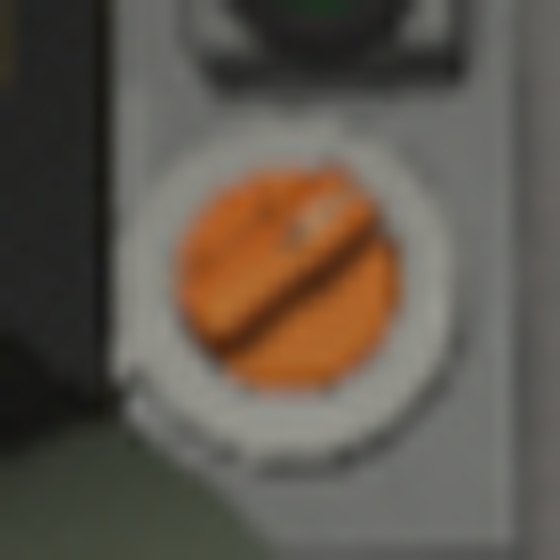

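>>> send_rows(deltas=[[[10,-1.9,1.2,3,0],[10,-1.9,1.2,6,0],[10,-1.9,1.2,8,0],[10,-1.9,1.2,11,0]]])

```text
time: 19.48
ee_pos: [0.5264, 0.1789, 0.1027]
tcp_rot: [-0.0, -0.006, 1.0, -0.0]
contact_force: [-10.1, -1.9, 14.9]
grip_width: 0.235
```

```bash
python3 - <<'E'
from h import *
st();go([.5269,.1787,.112],[-.014,1])
E
```

```text
t 19.475 [0.5264 0.1789 0.1027] F [-10.1  -1.9  14.9] g 0.235 x [-1.    -0.011  0.   ] z [-0. -0. -1.] j [-0.1   0.65 -0.47  1.88  0.43  0.72  0.77]
shift [-0.5 -0.2 -9.3] roll -0.15375962242019625 | j7 0.77
```

>>> send_rows(deltas=[[[10,0,0,-4,0],[10,1.5,0,-4,0],[10,1.5,0,-1,0],[10,1.5,0,1,0],[10,1.5,0,3,0]]])

```text
time: 20.1
ee_pos: [0.5252, 0.1786, 0.0992]
tcp_rot: [-0.0, -0.006, 1.0, -0.0]
contact_force: [0.3, 0.7, -1.5]
grip_width: 0.236
```

```bash
python3 - <<'E'
from h import *
st()
p=ctrl.camera("side")[0];zoom("side",150,130,250,220,8,"s13",p)
E
```

```text
t 20.1 [0.5252 0.1786 0.0992] F [ 0.3  0.7 -1.5] g 0.236 x [-1.    -0.011  0.   ] z [-0. -0. -1.] j [-0.1   0.65 -0.47  1.88  0.43  0.71  0.76]
```

View pics/s13.png

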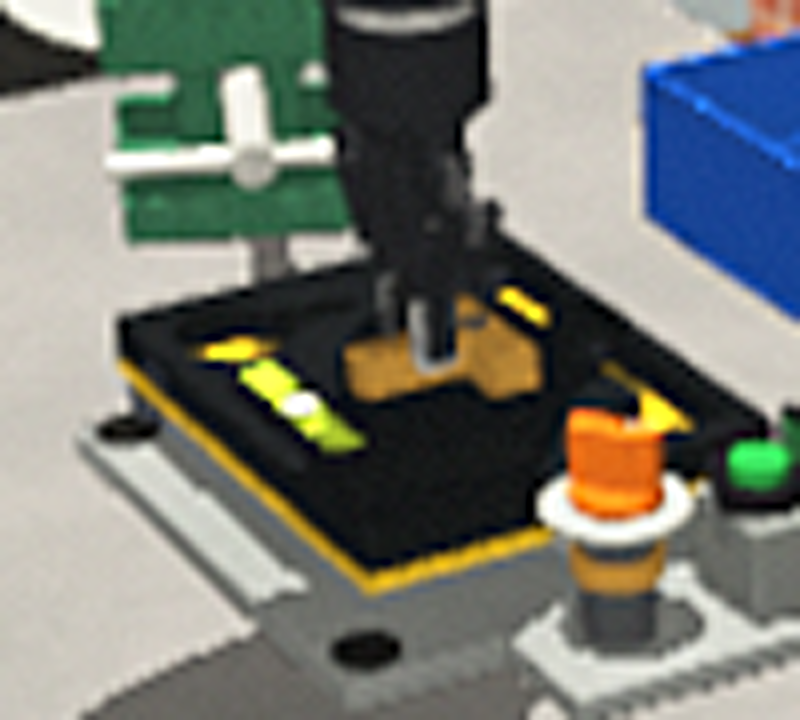

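>>> send_rows(deltas=[[[10,0,0,2,0],[10,0,0,4,0],[10,0,0,5.5,0],[10,0,0,5.5,0]]])

```text
time: 20.65
ee_pos: [0.5251, 0.1787, 0.0939]
tcp_rot: [-0.0, -0.006, 1.0, -0.0]
contact_force: [-2.5, 0.8, 0.7]
grip_width: 0.236
```

>>> send_rows(deltas=[[[35,0,0,0,0],[35,0,0,0,0],[35,0,0,-20,0],[35,0,0,-45,0],[0,0,0,-45,0]]])

```text
time: 21.28
ee_pos: [0.5262, 0.179, 0.1405]
tcp_rot: [0.001, -0.005, 1.0, 0.0]
contact_force: [0.5, 0.5, 0.1]
grip_width: 0.211
```

```bash
python3 - <<'E'
from h import *
st()
p=ctrl.camera("side")[0];zoom("side",150,130,250,220,8,"s14",p)
E
```

```text
t 21.275 [0.5262 0.179  0.1405] F [0.5 0.5 0.1] g 0.211 x [-1.    -0.011 -0.003] z [ 0.003  0.001 -1.   ] j [-0.07  0.59 -0.5   1.86  0.39  0.79  0.8 ]
```

View pics/s14.png

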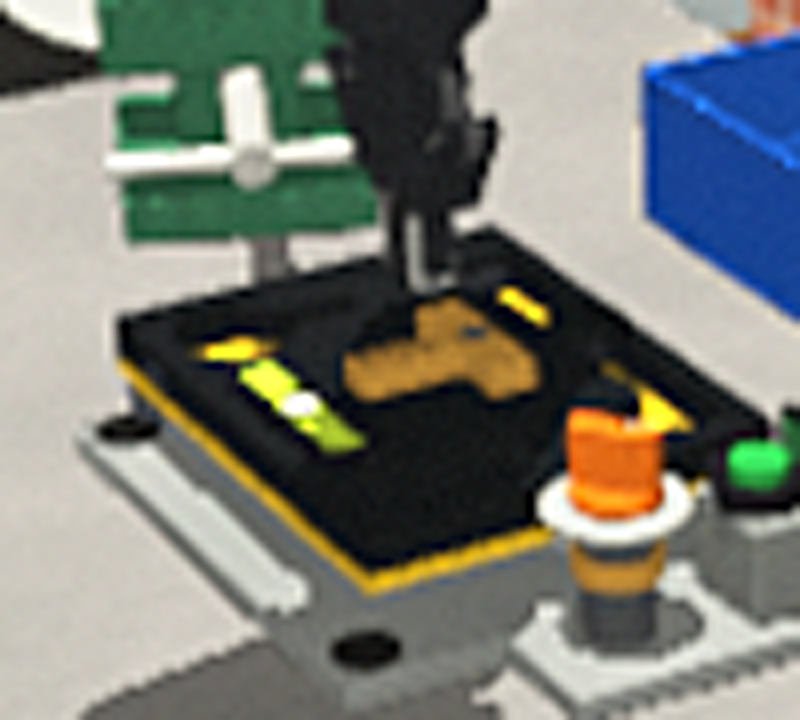

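>>> send_rows(deltas=[[[0,-1,0,15,0],[0,-1,0,32,0],[0,-1,0,38,0],[0,-1,0,42,0],[0,-1,0,45,0]]])

```text
time: 21.95
ee_pos: [0.5266, 0.1788, 0.0941]
tcp_rot: [0.0, -0.006, 1.0, 0.0]
contact_force: [-11.2, -4.6, 48.2]
grip_width: 0.004
```

```bash
python3 - <<'E'
from h import *
st()
E
```

```text
t 21.95 [0.5266 0.1788 0.0941] F [-11.2  -4.6  48.2] g 0.004 x [-1.    -0.011 -0.   ] z [ 0.  0. -1.] j [-0.1   0.66 -0.46  1.88  0.44  0.7   0.76]
```

>>> send_rows(deltas=[[[0,0,0,-20,0],[0,0,0,-50,0],[40,-20,-30,-80,0],[60,-40,-80,-100,0],[60,-60,-130,-100,0]]])

```text
time: 22.58
ee_pos: [0.5891, 0.0481, 0.1959]
tcp_rot: [0.002, -0.006, 1.0, 0.0]
contact_force: [0.6, -0.3, -0.1]
grip_width: 0.637
```

>>> send_rows(deltas=[[[60,0,-40,0,0],[60,0,-80,0,0],[60,0,-120,0,0],[60,20,-160,0,0],[60,40,-200,0,0]]])

```text
time: 23.2
ee_pos: [0.5494, -0.1523, 0.194]
tcp_rot: [0.0, -0.006, 1.0, -0.0]
contact_force: [-0.3, -0.4, 0.7]
grip_width: 0.7
```

```bash
cat > look.py <<'E'
from parts import *
import sys
n=sys.argv[1]
st()
ps=[ctrl.camera("top")[0] for _ in range(3)];p=np.mean([q.astype(float) for q in ps],0);np.save("top.npy",p)
cv2.imwrite(f"pics/top{n}.png",p.astype(np.uint8))
zoom("top",130,155,250,245,6,"t"+n,ps[0])
s=ctrl.camera("side")[0];cv2.imwrite(f"pics/side{n}.png",s);zoom("side",150,130,250,220,8,"s"+n,s)
E
python3 look.py 15
```

```text
t 23.2 [ 0.5494 -0.1523  0.194 ] F [-0.3 -0.4  0.7] g 0.7 x [-1.    -0.011 -0.   ] z [ 0. -0. -1.] j [ 0.53  0.54 -0.5   1.78  0.32  0.91  1.47]
```

View pics/top15.png

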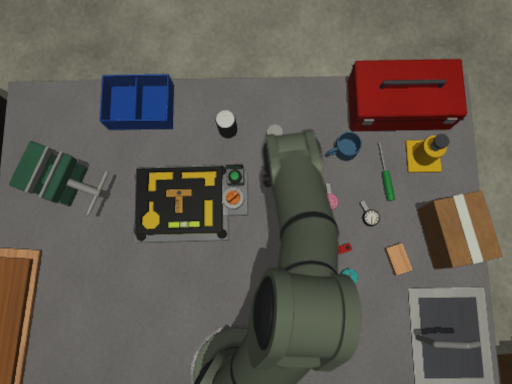

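View pics/t15.png

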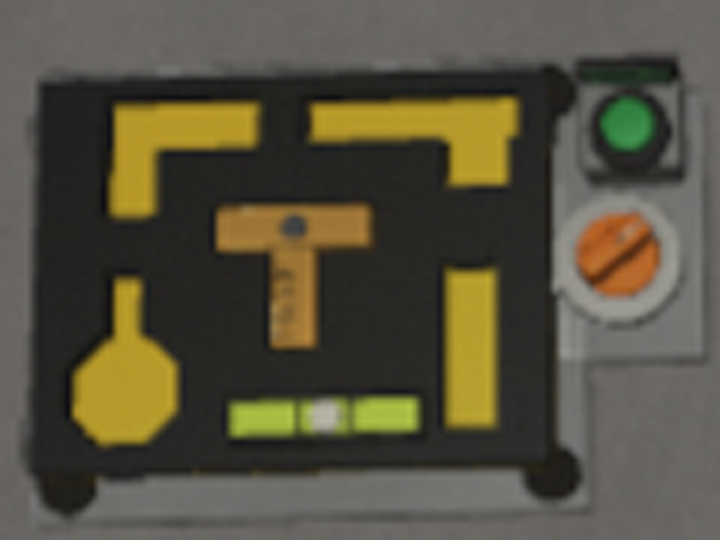

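View pics/s15.png

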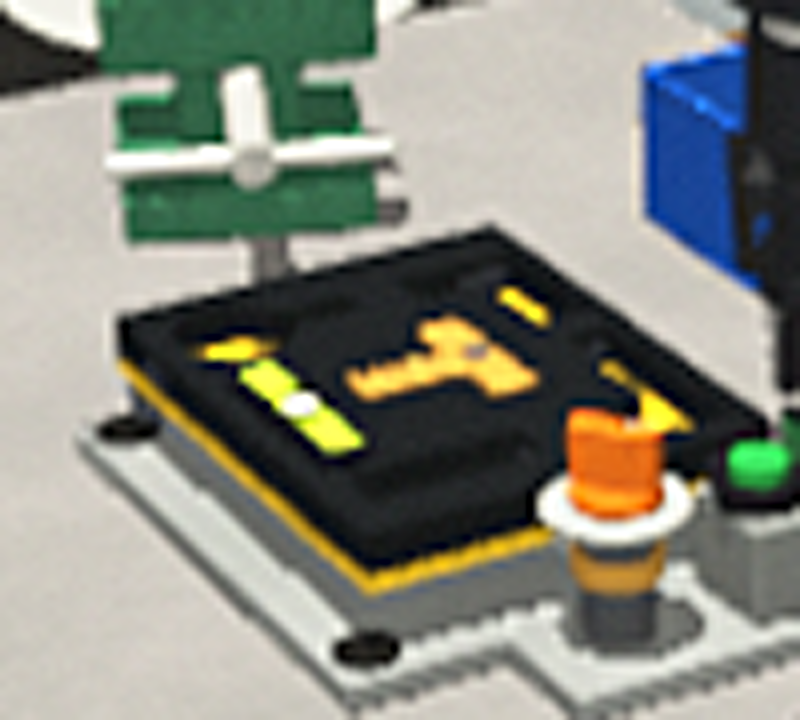

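```bash
python3 - <<'E'
from parts import *
p=np.load("top.npy");bubble(p)
S=p[:,:,2]-p[:,:,0]
print(S[185:216,160:196].max())
C,V,m=poly(S,(160,186,198,217),40,.080);show(C,V,m);fitlines(C,V)
E
```

```text
Traceback (most recent call last):
  File "h.py", line 28, in bubble
    hsv=cv2.cvtColor(p,cv2.COLOR_BGR2HSV)
cv2.error: OpenCV(4.12.0) /io/opencv/modules/imgproc/src/color.simd_helpers.hpp:94: error: (-2:Unspecified error) in function 'cv::impl::{anonymous}::CvtHelper<VScn, VDcn, VDepth, sizePolicy>::CvtHelper(cv::InputArray, cv::OutputArray, int) [with VScn = cv::impl::{anonymous}::Set<3, 4>; VDcn = cv::impl::{anonymous}::Set<3>; VDepth = cv::impl::{anonymous}::Set<0, 5>; cv::impl::{anonymous}::SizePolicy sizePolicy = cv::impl::<unnamed>::NONE; cv::InputArray = const cv::_InputArray&; cv::OutputArray = const cv::_OutputArray&]'
> Unsupported depth of input image:
>     'VDepth::contains(depth)'
> where
>     'depth' is 6 (CV_64F)
```

```bash
python3 - <<'E'
from parts import *
p=np.load("top.npy");bubble(p.astype(np.uint8))
S=p[:,:,2]-p[:,:,0]
C,V,m=poly(S,(160,186,198,217),40,.080);show(C,V,m);fitlines(C,V)
E
```

```text
rows 220 226 cols 169 207
168 41 94 | 169 51 130 | 170 53 138 | 171 53 137 | 172 53 136 | 173 53 140 | 174 55 141 | 175 55 142 | 176 55 142 | 177 55 142 | 178 55 142 | 179 43 94 | 180 50 121 | 181 71 135 | 182 110 133 | 183 122 137 | 184 126 138 | 185 118 137 | 186 83 130 | 187 54 120 | 188 46 98 | 189 53 130 | 190 56 144 | 191 57 149 | 192 57 152 | 193 58 152 | 194 58 152 | 195 58 151 | 196 58 152 | 197 58 151 | 198 58 151 | 199 48 104 | 200 30 43 | 201 35 38 | 202 40 42 | 203 28 32 | 204 32 94 | 205 42 133 | 206 44 143 | 207 44 143 | 208 45 144 | 
area 3251.551873292774 cent 537.833529569906 181.33595373107397
[563.2 141.7] len 79.5 ang 90.3
[562.8 221.2] len 22.0 ang -179.4
[540.9 221. ] len 28.2 ang -97.4
[537.2 193. ] len 48.3 ang -177.2
[489.  190.7] len 22.6 ang -85.9
[490.6 168.1] len 48.7 ang 0.3
[539.3 168.4] len 26.7 ang -84.9
[541.6 141.8] len 21.6 ang -0.0
line at [565.  181.5] ang 89.4 len 79.5
line at [551.6 222.4] ang -179.2 len 22.0
line at [539.4 207. ] ang -90.9 len 28.2
line at [513.  192.6] ang -179.7 len 48.3
line at [488.7 179.4] ang -91.3 len 22.6
line at [514.9 168.3] ang 1.2 len 48.7
line at [541.2 155.1] ang -88.4 len 26.7
line at [552.4 140.4] ang 1.0 len 21.6
```

```bash
python3 - <<'E'
from h import *
s=cv2.imread("pics/side15.png");a=cv2.imread("pics/side8.png")
cv2.imwrite("pics/c15.png",cv2.resize(np.hstack([a[190:310,170:320],s[190:310,170:320]]),None,fx=2.6,fy=2.6,interpolation=cv2.INTER_CUBIC))
go([.396,-.307,.1],[np.cos(np.radians(107.2)),np.sin(np.radians(107.2))])
E
```

```text
shift [ 155.4 -153.8   94.2] roll -16.648730496462065 | j7 1.46
```

View pics/c15.png

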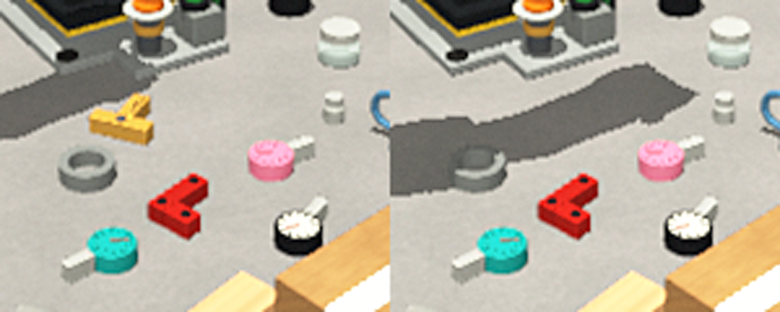

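>>> send_rows(deltas=[[[60,31,-31,0,-3.5],[60,62,-62,0,-7],[60,93,-92,20,-10.5],[60,124,-123,60,-14],[60,155,-154,94,-16.6]]])

```text
time: 24.02
ee_pos: [0.3967, -0.3068, 0.0991]
tcp_rot: [0.001, -0.152, 0.988, -0.0]
contact_force: [1.2, -1.4, -0.4]
grip_width: 0.702
```

```bash
python3 - <<'E'
from h import *
st();go([.396,-.307,.025],[np.cos(np.radians(107.2)),np.sin(np.radians(107.2))])
p=ctrl.camera("side")[0];zoom("side",200,200,290,290,8,"s16",p)
E
```

```text
t 24.025 [ 0.3967 -0.3068  0.0991] F [ 1.2 -1.4 -0.4] g 0.702 x [-0.954 -0.3   -0.001] z [ 0.001  0.    -1.   ] j [ 0.91  0.59 -0.49  2.02  0.46  0.64  1.99]
shift [ 0.8  0.  74.1] roll 0.2438760555477586 | j7 1.99
```

View pics/s16.png

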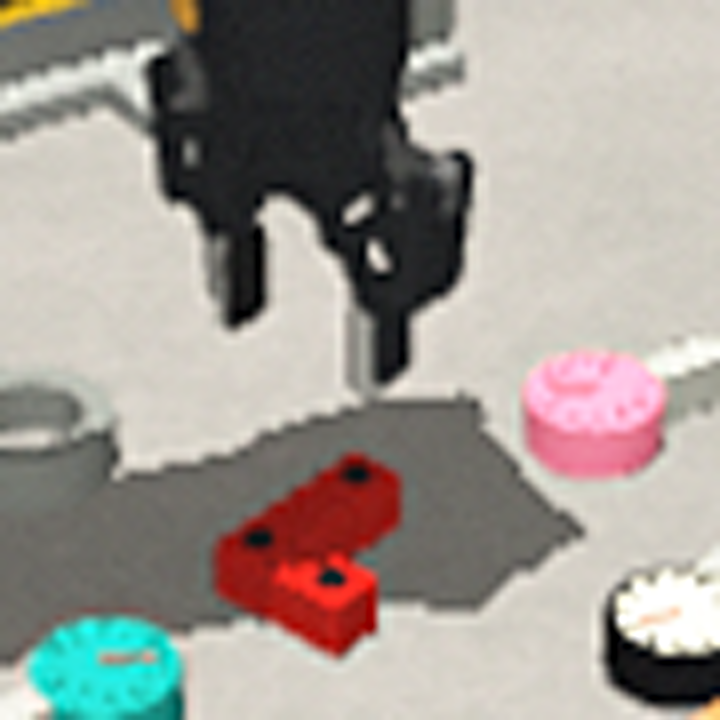

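>>> send_rows(deltas=[[[50,0.8,0,30,0],[50,0.8,0,60,0],[50,0.8,0,74,0],[50,0.8,0,74,0]]])

```text
time: 24.58
ee_pos: [0.3964, -0.3062, 0.0257]
tcp_rot: [-0.0, -0.15, 0.989, 0.0]
contact_force: [0.0, 0.2, 0.4]
grip_width: 0.581
```

>>> send_rows(deltas=[[[10,0,0,0,0],[10,0,0,0,0],[10,0,0,0,0],[10,0,0,0,0],[10,0,0,0,0]]])

```text
time: 25.2
ee_pos: [0.3966, -0.3073, 0.0272]
tcp_rot: [0.001, -0.15, 0.989, -0.001]
contact_force: [-0.5, 2.3, 9.3]
grip_width: 0.258
```

```bash
python3 - <<'E'
from h import *
st()
p=ctrl.camera("side")[0];zoom("side",200,200,290,290,8,"s17",p)
E
```

```text
t 25.2 [ 0.3966 -0.3073  0.0272] F [-0.5  2.3  9.3] g 0.258 x [-0.955 -0.296 -0.001] z [ 0.001 -0.001 -1.   ] j [ 0.84  0.71 -0.4   2.04  0.56  0.49  1.89]
```

View pics/s17.png

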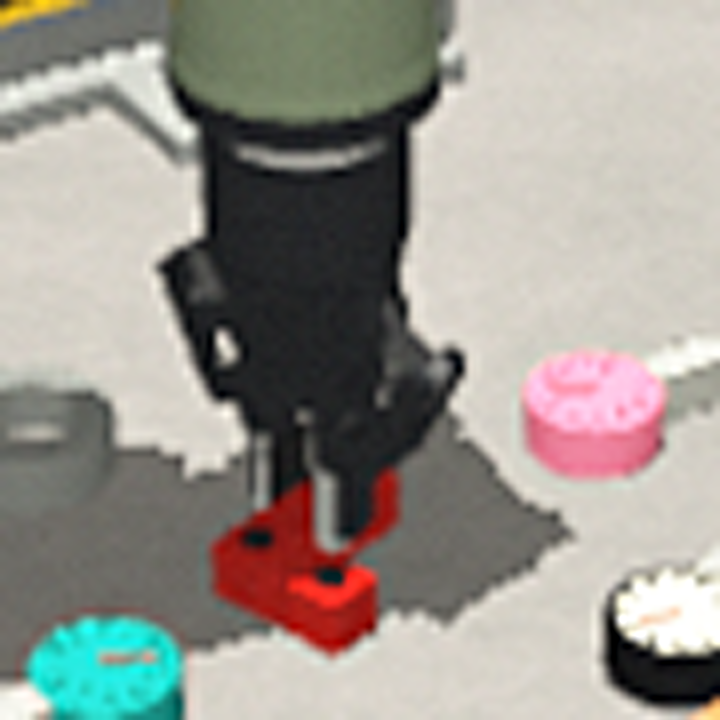

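>>> send_rows(deltas=[[[10,0,0,-40,0],[10,0,0,-80,0],[10,0,0,-120,10],[10,0,0,-150,20],[10,0,0,-155,30]]])

```text
time: 25.88
ee_pos: [0.3966, -0.3076, 0.1838]
tcp_rot: [0.002, 0.114, 0.993, -0.001]
contact_force: [-0.0, 0.6, -2.8]
grip_width: 0.261
```

>>> send_rows(deltas=[[[10,0,0,0,10.5],[10,0,0,0,21],[10,0,0,0,31.5],[10,0,0,0,42],[10,0,0,0,52]]])

```text
time: 26.5
ee_pos: [0.3961, -0.307, 0.1818]
tcp_rot: [0.001, 0.538, 0.843, 0.0]
contact_force: [0.4, 0.2, -1.2]
grip_width: 0.263
```

```bash
python3 - <<'E'
from h import *
st();go([.6113,.2375,.18],[1,.014])
p=ctrl.camera("side")[0];zoom("side",200,100,290,190,8,"s18",p)
E
```

```text
t 26.5 [ 0.3961 -0.307   0.1818] F [ 0.4  0.2 -1.2] g 0.263 x [-0.421  0.907 -0.001] z [ 0.001 -0.    -1.   ] j [ 0.71  0.42 -0.22  1.98  0.13  0.76  0.85]
shift [403.3 424.5   1.8] roll 24.098235612362444 | j7 0.85
```

View pics/s18.png

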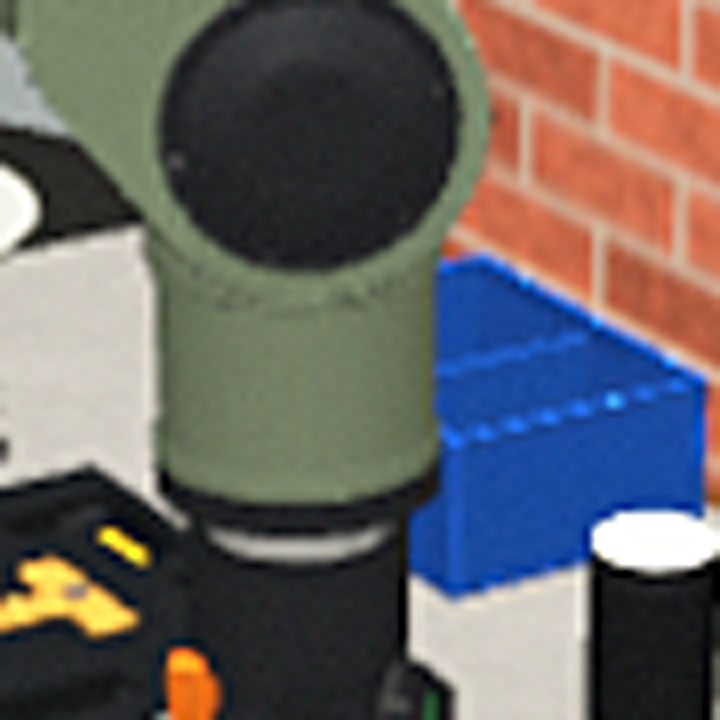

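>>> send_rows(deltas=[[[10,40,42,0,5],[10,80,85,0,10],[10,120,127,0,15],[10,160,170,0,20],[10,200,212,0,24.1]]])

```text
time: 27.18
ee_pos: [0.503, -0.0338, 0.1817]
tcp_rot: [0.0, 0.7, 0.714, 0.0]
contact_force: [1.1, -0.5, -0.7]
grip_width: 0.264
```

```bash
python3 - <<'E'
from h import *
st();go([.6113,.2375,.112],[1,.014])
E
```

```text
t 27.175 [ 0.503  -0.0338  0.1817] F [ 1.1 -0.5 -0.7] g 0.264 x [-0.02  1.    0.  ] z [ 0.001  0.    -1.   ] j [ 0.08  0.42 -0.17  1.97  0.1   0.76 -0.13]
shift [269.  113.7  69.9] roll 0.36731929507864436 | j7 -0.13
```

>>> send_rows(deltas=[[[10,60,25,0,0],[10,120,50,0,0],[10,180,75,0,0],[10,235,100,20,0],[10,266,113,40,0]]])

```text
time: 27.8
ee_pos: [0.6107, 0.2356, 0.1414]
tcp_rot: [-0.0, 0.698, 0.716, 0.001]
contact_force: [0.3, -0.6, -1.6]
grip_width: 0.26
```

```bash
python3 - <<'E'
from h import *
st();go([.6113,.2375,.112],[1,.014])
p=ctrl.camera("side")[0];zoom("side",150,130,250,220,8,"s19",p)
E
```

```text
t 27.8 [0.6107 0.2356 0.1414] F [ 0.3 -0.6 -1.6] g 0.26 x [-0.024  1.     0.002] z [ 0.001  0.002 -1.   ] j [-0.34  0.69 -0.18  1.6   0.14  0.87 -0.55]
shift [ 1.8  0.6 29.4] roll 0.594470171451789 | j7 -0.55
```

View pics/s19.png

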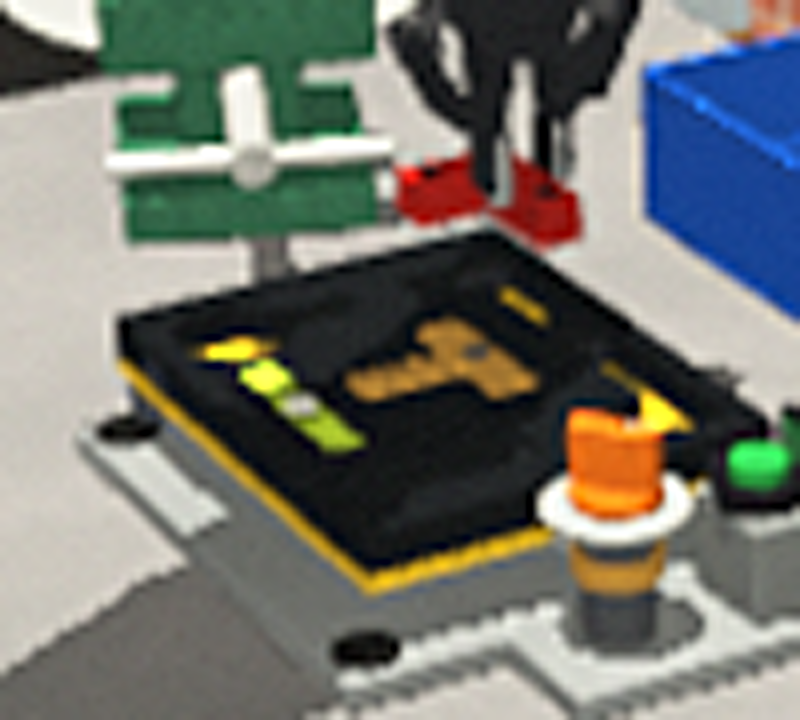

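Bracket held flat above its nest. Go down carefully, watching the force.

>>> send_rows(deltas=[[[10,1.2,0.5,15,0.6],[10,1.2,0.5,28,0.6],[10,1.2,0.5,33,0.6],[10,1.2,0.5,37,0.6],[10,1.2,0.5,39,0.6]]])

```text
time: 28.48
ee_pos: [0.611, 0.2332, 0.1039]
tcp_rot: [0.0, 0.704, 0.71, 0.0]
contact_force: [-11.5, -6.7, 40.4]
grip_width: 0.258
```

```bash
python3 - <<'E'
from h import *
st();go([.6113,.2375,.093],[1,.014])
E
```

```text
t 28.475 [0.611  0.2332 0.1039] F [-11.5  -6.7  40.4] g 0.258 x [-0.009  1.     0.   ] z [ 0.001  0.    -1.   ] j [-0.35  0.73 -0.17  1.62  0.15  0.8  -0.57]
shift [ 4.3  0.3 10.9] roll -0.29640521335812764 | j7 -0.57
```

>>> send_rows(deltas=[[[10,0,0,-6,0],[10,4,0,-6,0],[10,4,0,-6,0]]])

```text
time: 28.85
ee_pos: [0.6105, 0.2382, 0.1079]
tcp_rot: [-0.0, 0.704, 0.711, 0.0]
contact_force: [-0.1, 0.3, -0.6]
grip_width: 0.261
```

```bash
python3 - <<'E'
from h import *
st();go([.6113,.2375,.093],[1,.014])
p=ctrl.camera("side")[0];zoom("side",180,120,240,180,12,"s20",p)
E
```

```text
t 28.85 [0.6105 0.2382 0.1079] F [-0.1  0.3 -0.6] g 0.261 x [-0.01  1.    0.  ] z [ 0.  0. -1.] j [-0.35  0.73 -0.17  1.61  0.15  0.81 -0.57]
shift [-0.7  0.8 14.9] roll -0.23389419899703512 | j7 -0.57
```

View pics/s20.png

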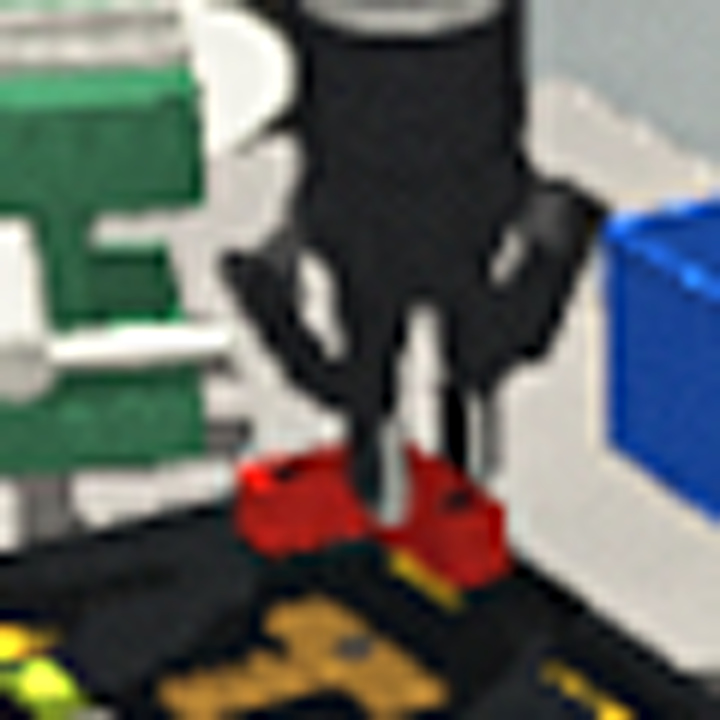

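>>> send_rows(deltas=[[[10,-0.4,0.3,3,0],[10,-0.4,0.3,5,0],[10,-0.4,0.3,7,0]]])

```text
time: 29.28
ee_pos: [0.6108, 0.2372, 0.1007]
tcp_rot: [-0.0, 0.704, 0.71, -0.0]
contact_force: [0.7, -0.1, -1.6]
grip_width: 0.264
```

```bash
python3 - <<'E'
from h import *
st();go([.6113,.2375,.093],[1,.014])
E
```

```text
t 29.275 [0.6108 0.2372 0.1007] F [ 0.7 -0.1 -1.6] g 0.264 x [-0.009  1.    -0.   ] z [-0. -0. -1.] j [-0.35  0.74 -0.16  1.62  0.15  0.8  -0.58]
shift [0.3 0.5 7.7] roll -0.26554310168387474 | j7 -0.58
```

>>> send_rows(deltas=[[[10,0,0,3,0],[10,0,0,5,0],[10,0,0,7,0],[10,0,0,7,0]]])

```text
time: 29.78
ee_pos: [0.6109, 0.2377, 0.094]
tcp_rot: [-0.0, 0.704, 0.711, 0.0]
contact_force: [1.1, 2.0, -0.8]
grip_width: 0.261
```

>>> send_rows(deltas=[[[40,0,0,0,0],[40,0,0,0,0],[40,0,0,-20,0],[40,0,0,-45,0],[0,0,0,-45,0]]])

```text
time: 30.4
ee_pos: [0.6121, 0.2377, 0.1422]
tcp_rot: [0.001, 0.704, 0.71, 0.002]
contact_force: [0.4, -0.1, 0.2]
grip_width: 0.267
```

>>> send_rows(deltas=[[[0,0,0,10,0],[0,0,0,20,0],[0,0,0,30,0],[0,0,0,32,0]]])

```text
time: 30.9
ee_pos: [0.6103, 0.2371, 0.1055]
tcp_rot: [-0.0, 0.704, 0.71, -0.001]
contact_force: [-0.1, 0.2, 1.5]
grip_width: -0.001
```

```bash
python3 - <<'E'
from h import *
st();
p=ctrl.camera("side")[0];zoom("side",180,120,240,180,12,"s21",p)
E
```

```text
t 30.9 [0.6103 0.2371 0.1055] F [-0.1  0.2  1.5] g -0.001 x [-0.01   1.    -0.001] z [-0.002 -0.001 -1.   ] j [-0.35  0.73 -0.17  1.61  0.15  0.81 -0.57]
```

View pics/s21.png

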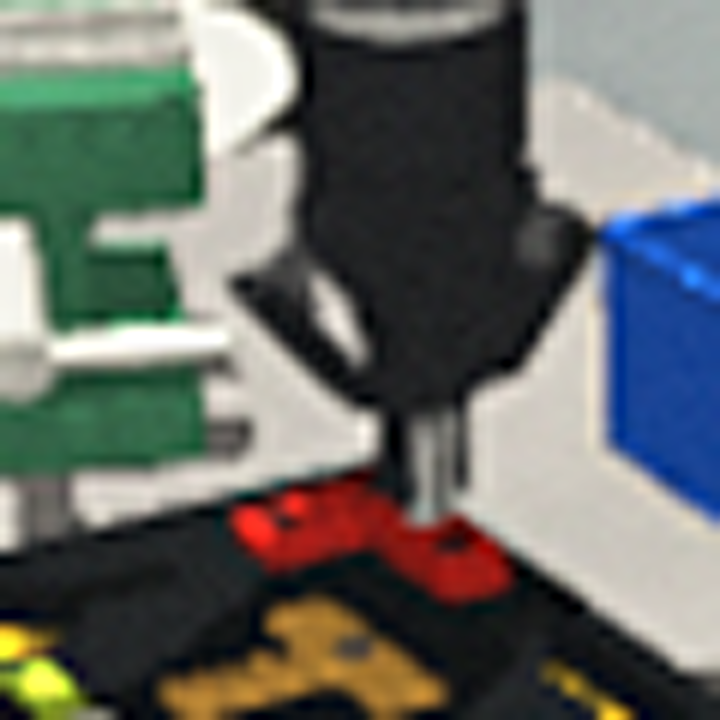

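Tips are just above the bracket's top. Press.

>>> send_rows(deltas=[[[0,0,0,4,0],[0,0,0,8,0],[0,0,0,11,0],[0,0,0,12.5,0]]])

```text
time: 31.45
ee_pos: [0.6109, 0.2373, 0.0944]
tcp_rot: [0.0, 0.704, 0.71, 0.0]
contact_force: [2.3, 0.8, 2.9]
grip_width: 0.004
```

```bash
python3 - <<'E'
from h import *
st();
E
```

```text
t 31.45 [0.6109 0.2373 0.0944] F [2.3 0.8 2.9] g 0.004 x [-0.009  1.     0.   ] z [ 0.  0. -1.] j [-0.36  0.75 -0.16  1.62  0.16  0.79 -0.58]
```

>>> send_rows(deltas=[[[0,0,0,1.5,0],[0,0,0,2.5,0],[0,0,0,2.5,0]]])

```text
time: 31.82
ee_pos: [0.6111, 0.2374, 0.0941]
tcp_rot: [0.0, 0.704, 0.71, 0.0]
contact_force: [-10.6, -4.5, 33.6]
grip_width: -0.004
```

>>> send_rows(deltas=[[[0,0,0,-20,0],[0,0,0,-50,0],[40,-40,-20,-80,0],[60,-90,-40,-100,0],[60,-140,-60,-100,0]]])

```text
time: 32.45
ee_pos: [0.5521, 0.0956, 0.1938]
tcp_rot: [0.001, 0.704, 0.711, 0.001]
contact_force: [0.2, -0.3, 0.2]
grip_width: 0.632
```

>>> send_rows(deltas=[[[60,-40,-10,0,0],[60,-80,-20,0,0],[60,-120,-30,0,0],[60,-160,-30,0,0],[60,-200,-30,0,0]]])

```text
time: 33.08
ee_pos: [0.5239, -0.1048, 0.1925]
tcp_rot: [0.0, 0.704, 0.71, 0.0]
contact_force: [0.4, 0.0, -0.6]
grip_width: 0.707
```

```bash
python3 look.py 22
```

```text
t 33.075 [ 0.5239 -0.1048  0.1925] F [ 0.4  0.  -0.6] g 0.707 x [-0.01  1.    0.  ] z [ 0.  0. -1.] j [ 0.21  0.45 -0.16  1.89  0.09  0.81  0.01]
```

View pics/top22.png

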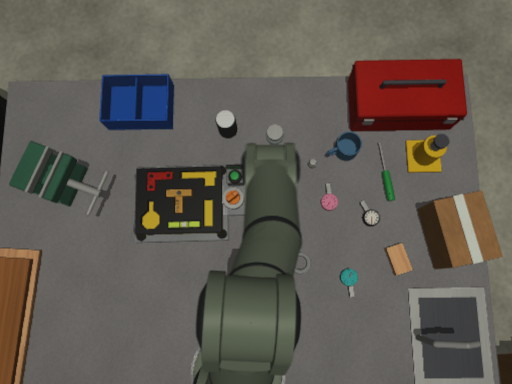

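View pics/t22.png

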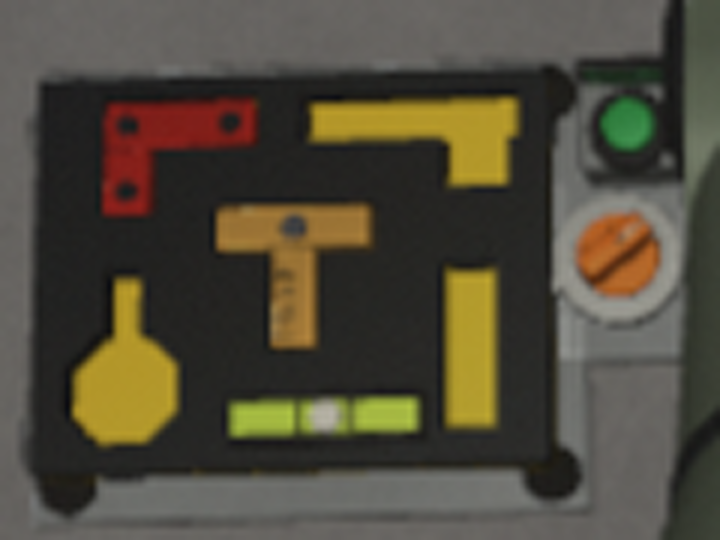

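View pics/s22.png

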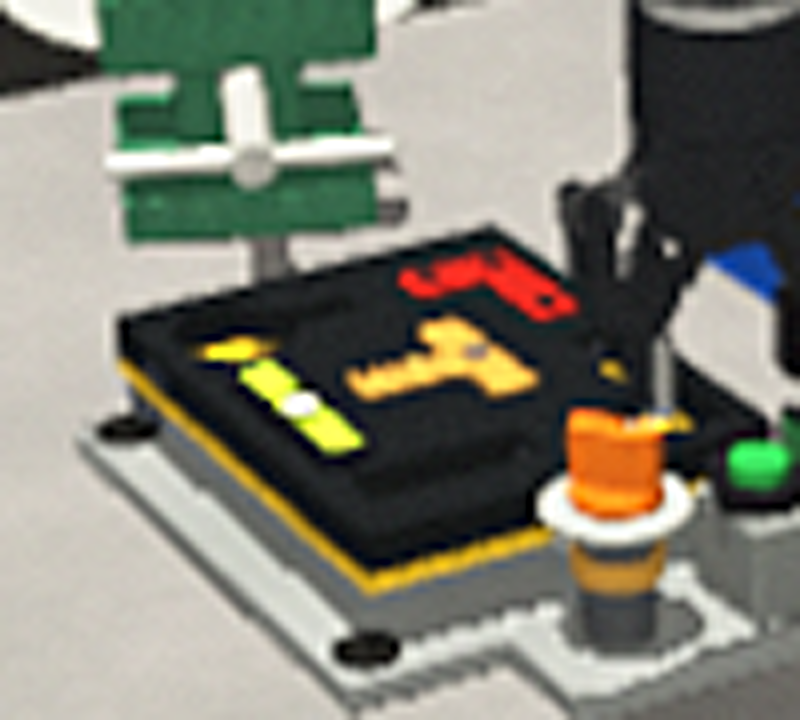

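```bash
python3 - <<'E'
from parts import *
p=np.load("top.npy");g=p.mean(2)
print(g[200:232:1,355:385].astype(int)[::1,::2])
x0,y0,x1,y1,k=355,198,386,232,8
s=cv2.resize(g[y0:y1,x0:x1].astype(np.float32),None,fx=k,fy=k,interpolation=cv2.INTER_CUBIC)
m=(s>108).astype(np.uint8)
n,l,stt,c=cv2.connectedComponentsWithStats(m)
for i in range(1,n):
    if stt[i,4]>200:
        u,v=(c[i]+.5)/k-.5+[x0,y0];print(i,stt[i],(u,v),onz("top",u,v,.024))
cv2.imwrite("pics/dm.png",cv2.resize(np.hstack([s.clip(0,255).astype(np.uint8),m*255]),None,fx=1.5,fy=1.5))
E
```

```text
[[ 98  98  98  89 119  99 101  99 100  98  99 102 102 100 100]
 [ 98  99  89 112 141 102 100  98 100  99 100 101 102 101 100]
 [ 99  99  73 137 141 106  98  98  99 100 100 100 101 101 102]
 [ 98 100  72 130 141 124  97  98  97 100  99  99 101 102 103]
 [ 99  99  73 109 144 139  97 100  98  99 100 101 101 102 103]
 [ 99 100  87  60 144 139 107 101  99  99 100 102 100 100 102]
 [ 99 100 100  65 134 138 121 100 100 100 100 102 100 101 100]
 [ 99 100  99  72 105 139 131  98  99  99 100 101  99 104 101]
 [ 98  99  99  88  61 142 137 104  96 100 100  99 100 102 104]
 [ 98  99 100 101  55 138 119  88  72  79  98 100 101 103 103]
 [ 99  99 101 101  66 110  73  71  86  96  78  99 101 102 103]
 [100  99  99  99  73  62  84 126 117 150  67  79 101 102 104]
 [100  99  99  97  70  33 138 142 131 161 121  54 102 103 103]
 [100 100 100  97  57  62 160 150 159 160 161  98  97 102 103]
 [ 99 100 101  99  32 117 145 171 172 171 161 140  83 101 103]
 [ 99 102 101 100  25 148 148 172 171 171 160 162  73 101 102]
 [ 99 101 102  90  25 122 162 172 152 171 171 157  78 102 102]
 [ 99 101 103  73  25 119 160
[... 477 characters left out ...]
103 101 103 100 101  88  45  26  33  44  79 103 101 102 103]
 [102 100 102 100 100 101  85  70  71  79 102 102 100 103 104]
 [101 100 100 102 103 101 103 101 100 103 102 102  98 102 103]
 [101 101 101 101 102 103 101 101  99 102 103 102 100 101 102]
 [100 102 103 100 102 103 101 102 100 102 102 102 102 100 101]
 [ 99 101 103 101 102 102 102 103 102 102 101 100 101 101 101]
 [ 99 100 101 102 103 102 102 102 103 103 100 100 102 102  99]]
1 [  48   17   66   85 2888] (np.float64(364.3766880193906), np.float64(204.9731648199446)) [ 0.51314897 -0.41019477  0.024     ]
2 [  79  100  111  113 9513] (np.float64(371.3385433091559), np.float64(217.12936902133922)) [ 0.47327158 -0.43035828  0.024     ]
```

View pics/dm.png

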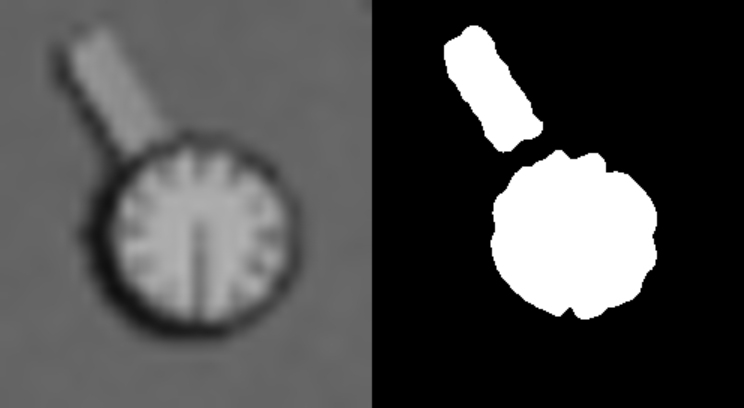

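```bash
python3 - <<'E'
from h import *
a=np.radians(117.3);go([.4733,-.4328,.12],[np.cos(a),np.sin(a)])
E
```

```text
shift [-328.5  -53.3   72.1] roll 63.16697302613329 | j7 0.0
```

>>> send_rows(deltas=[[[72,-50,-9,0,-10],[72,-100,-17,0,-20],[72,-150,-25,0,-30],[72,-200,-33,0,-40],[72,-250,-41,0,-50]]])

```text
time: 33.9
ee_pos: [0.4859, -0.3541, 0.1923]
tcp_rot: [0.0, 0.334, 0.943, 0.0]
contact_force: [1.4, 0.7, 0.2]
grip_width: 0.838
```

```bash
python3 - <<'E'
from h import *
st();a=np.radians(117.3);go([.4733,-.4328,.12],[np.cos(a),np.sin(a)])
E
```

```text
t 33.9 [ 0.4859 -0.3541  0.1923] F [1.4 0.7 0.2] g 0.838 x [-0.777  0.63  -0.   ] z [ 0.  0. -1.] j [ 0.76  0.56 -0.33  1.7   0.22  0.91  1.23]
shift [-39.8 -69.1  72.2] roll -66.32218258086138 | j7 1.23
```

>>> send_rows(deltas=[[[72,-10,-18,0,-10],[72,-20,-36,0,-20],[72,-30,-54,20,-30],[72,-40,-69,40,-40],[72,-40,-69,60,-50]]])

```text
time: 34.52
ee_pos: [0.4728, -0.4328, 0.1314]
tcp_rot: [0.0, -0.095, 0.996, -0.0]
contact_force: [-0.6, 0.9, -0.7]
grip_width: 0.844
```

>>> send_rows(deltas=[[[72,0,0,0,-8],[72,0,0,0,-16.3],[72,0,0,0,-16.3]]])

```text
time: 34.9
ee_pos: [0.4732, -0.4316, 0.132]
tcp_rot: [0.0, -0.232, 0.973, 0.0]
contact_force: [-0.4, 0.0, 0.7]
grip_width: 0.845
```

```bash
python3 - <<'E'
from h import *
st();a=np.radians(117.3);go([.4733,-.4328,.02],[np.cos(a),np.sin(a)])
p=ctrl.camera("side")[0];zoom("side",230,200,320,290,8,"s23",p)
E
```

```text
t 34.9 [ 0.4732 -0.4316  0.132 ] F [-0.4  0.   0.7] g 0.845 x [-0.892 -0.452 -0.001] z [ 0.     0.001 -1.   ] j [ 1.02  0.73 -0.57  1.63  0.47  0.92  2.31]
shift [  0.5  -1.1 112. ] roll -0.4368207268440045 | j7 2.31
```

View pics/s23.png

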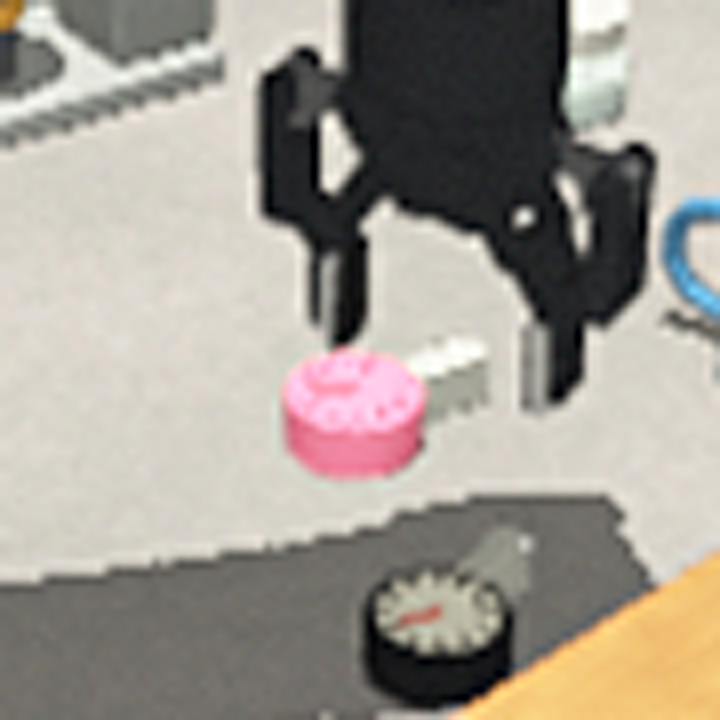

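>>> send_rows(deltas=[[[72,0.5,-1,40,0],[72,0.5,-1,80,0],[72,0.5,-1,112,0],[72,0.5,-1,112,0]]])

```text
time: 35.45
ee_pos: [0.4719, -0.4324, 0.0183]
tcp_rot: [-0.001, -0.231, 0.973, 0.001]
contact_force: [-0.4, -0.6, 1.8]
grip_width: 0.847
```

>>> send_rows(deltas=[[[40,0,0,0,0],[40,0,0,0,0],[40,0,0,0,0],[40,0,0,0,0]]])

```text
time: 35.95
ee_pos: [0.4734, -0.4341, 0.022]
tcp_rot: [0.001, -0.232, 0.973, -0.001]
contact_force: [-0.4, 2.0, 8.4]
grip_width: 0.602
```

```bash
python3 - <<'E'
from h import *
st()
p=ctrl.camera("side")[0];zoom("side",230,200,320,290,8,"s24",p)
E
```

```text
t 35.95 [ 0.4734 -0.4341  0.022 ] F [-0.4  2.   8.4] g 0.602 x [-0.893 -0.451 -0.001] z [ 0.002 -0.001 -1.   ] j [ 0.97  0.88 -0.5   1.66  0.57  0.75  2.24]
```

View pics/s24.png

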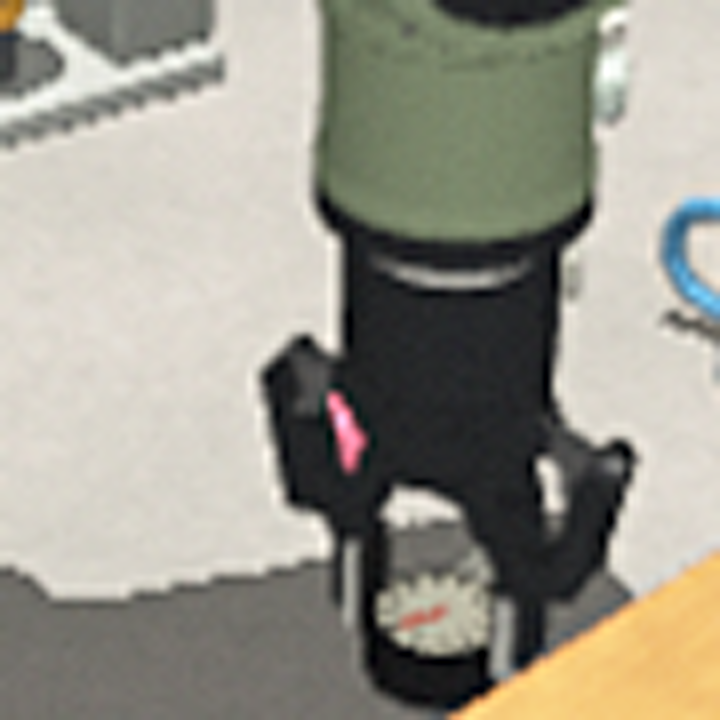

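>>> send_rows(deltas=[[[40,0,0,-30,0],[40,0,0,-70,0],[40,0,0,-110,5],[40,0,0,-140,10],[40,0,0,-160,15]]])

```text
time: 36.62
ee_pos: [0.4729, -0.434, 0.1829]
tcp_rot: [0.001, -0.101, 0.995, -0.001]
contact_force: [0.4, -0.1, -1.5]
grip_width: 0.605
```

```bash
python3 - <<'E'
from h import *
st();go([.4690,.2682,.18],[-.014,1])
p=ctrl.camera("side")[0];zoom("side",230,130,320,220,8,"s25",p)
E
```

```text
t 36.625 [ 0.4729 -0.434   0.1829] F [ 0.4 -0.1 -1.5] g 0.605 x [-0.979 -0.202 -0.002] z [ 0.002 -0.002 -1.   ] j [ 1.    0.66 -0.53  1.59  0.38  0.99  2.11]
shift [-137.7  688.6    1.6] roll 10.825716904135959 | j7 2.11
```

View pics/s25.png

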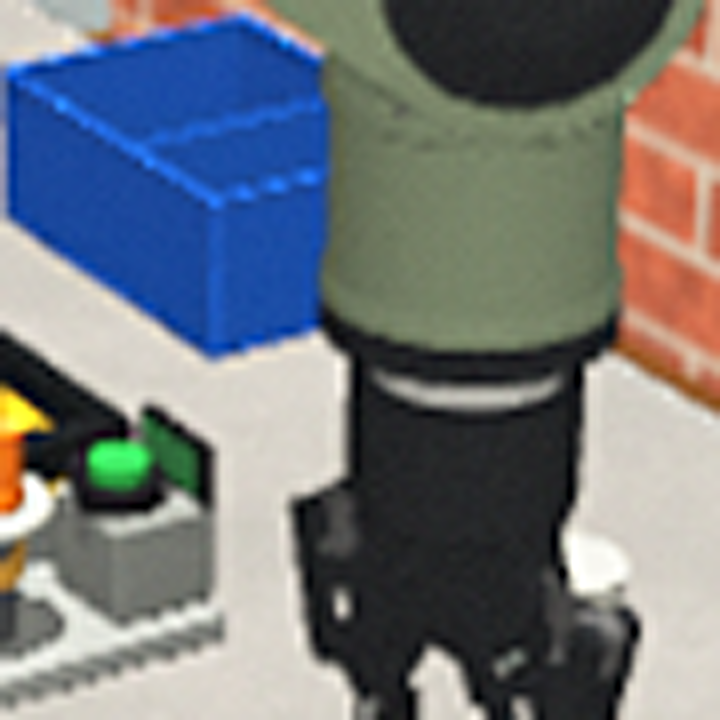

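>>> send_rows(deltas=[[[40,-10,50,0,3],[40,-20,100,0,6],[40,-30,150,0,9],[40,-40,200,0,10.8],[40,-50,250,0,10.8]]])

```text
time: 37.3
ee_pos: [0.47, -0.1772, 0.1806]
tcp_rot: [0.001, -0.009, 1.0, -0.0]
contact_force: [0.9, -0.2, -1.3]
grip_width: 0.607
```

```bash
python3 - <<'E'
from h import *
st();go([.4690,.2682,.18],[-.014,1])
p=ctrl.camera("side")[0];zoom("side",160,110,290,240,5,"s26",p)
E
```

```text
t 37.3 [ 0.47   -0.1772  0.1806] F [ 0.9 -0.2 -1.3] g 0.607 x [-1.    -0.018 -0.001] z [ 0.001 -0.001 -1.   ] j [ 0.66  0.46 -0.55  1.96  0.33  0.8   1.52]
shift [-7.100e+00  4.454e+02  3.000e-01] roll 0.24468309086955742 | j7 1.52
```

View pics/s26.png

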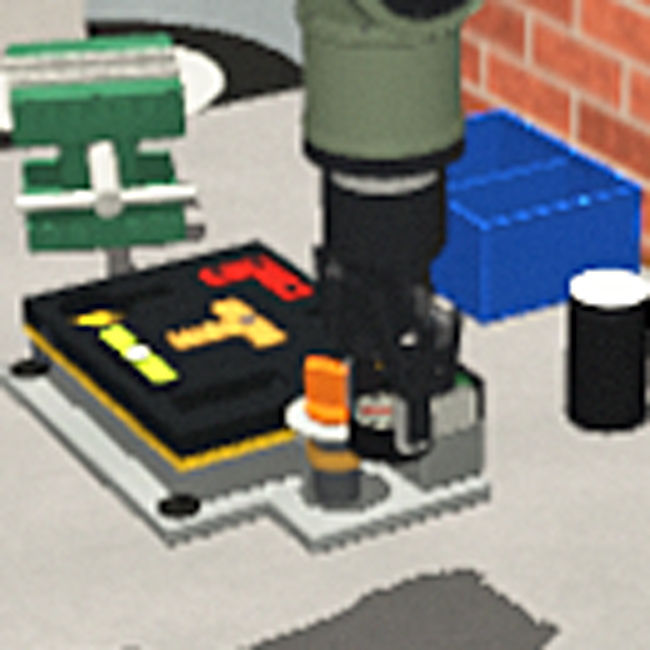

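>>> send_rows(deltas=[[[40,-1,50,0,0.5],[40,-2,100,0,0.5],[40,-3,150,0,0.5],[40,-4,200,0,0.5],[40,-4,250,0,0.5]]])

```text
time: 37.98
ee_pos: [0.4696, 0.0728, 0.1806]
tcp_rot: [0.001, -0.005, 1.0, -0.0]
contact_force: [0.4, -1.3, -1.2]
grip_width: 0.599
```

>>> send_rows(deltas=[[[40,-1,50,0,0],[40,-2,100,0,0],[40,-3,150,0,0],[40,-4,180,10,0],[40,-4,193,30,0]]])

```text
time: 38.6
ee_pos: [0.4718, 0.2666, 0.1506]
tcp_rot: [0.001, -0.006, 1.0, 0.001]
contact_force: [0.2, -1.2, -2.3]
grip_width: 0.603
```

```bash
python3 - <<'E'
from h import *
st();go([.4690,.2682,.112],[-.014,1])
p=ctrl.camera("side")[0];zoom("side",130,120,230,210,8,"s27",p)
E
```

```text
t 38.6 [0.4718 0.2666 0.1506] F [ 0.2 -1.2 -2.3] g 0.603 x [-1.    -0.012 -0.002] z [ 0.002  0.002 -1.   ] j [-0.2   0.57 -0.58  1.89  0.42  0.81  0.58]
shift [ 2.9  1.6 38.6] roll -0.11101814784382213 | j7 0.58
```

View pics/s27.png

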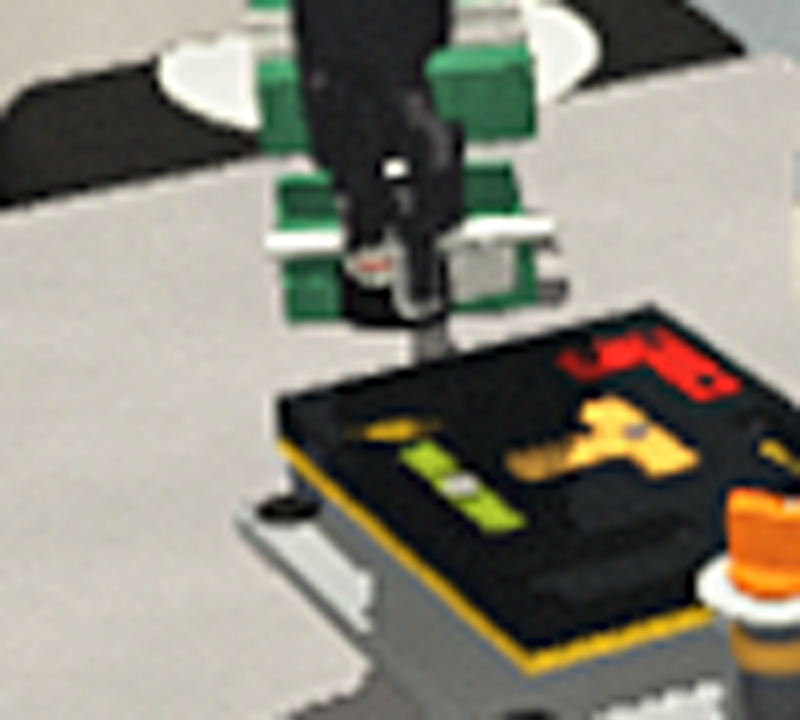

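>>> send_rows(deltas=[[[40,3.5,1.2,15,0],[40,3.5,1.2,35,0],[40,3.5,1.2,46,0],[40,3.5,1.2,48,0],[40,3.5,1.2,48,0]]])

```text
time: 39.28
ee_pos: [0.4685, 0.2654, 0.1024]
tcp_rot: [0.0, -0.005, 1.0, 0.0]
contact_force: [-0.1, 0.2, -0.6]
grip_width: 0.605
```

```bash
python3 - <<'E'
from h import *
st();go([.468,.2682,.096],[-.014,1])
p=ctrl.camera("side")[0];zoom("side",130,120,230,210,8,"s28",p)
E
```

```text
t 39.275 [0.4685 0.2654 0.1024] F [-0.1  0.2 -0.6] g 0.605 x [-1.    -0.009 -0.   ] z [ 0.  0. -1.] j [-0.24  0.64 -0.53  1.92  0.48  0.71  0.52]
shift [0.5 2.8 6.4] roll -0.2778918416006775 | j7 0.52
```

View pics/s28.png

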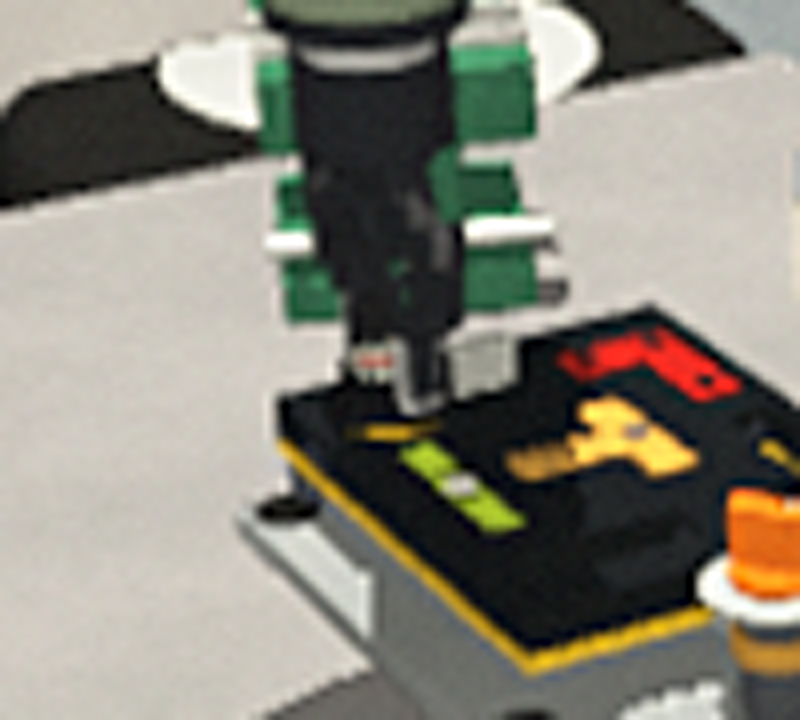

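>>> send_rows(deltas=[[[40,0.5,2.8,0,0],[40,0.5,2.8,3,0],[40,0.5,2.8,5,0],[40,0.5,2.8,7,0]]])

```text
time: 39.83
ee_pos: [0.4677, 0.2682, 0.0948]
tcp_rot: [-0.0, -0.005, 1.0, -0.0]
contact_force: [0.4, 0.7, -2.1]
grip_width: 0.604
```

```bash
python3 - <<'E'
from h import *
st();go([.468,.2682,.096],[-.014,1])
E
```

```text
t 39.825 [0.4677 0.2682 0.0948] F [ 0.4  0.7 -2.1] g 0.604 x [-1.    -0.009  0.   ] z [-0. -0. -1.] j [-0.25  0.65 -0.52  1.92  0.49  0.7   0.51]
shift [-0.3  0.  -1.2] roll -0.2610658754779678 | j7 0.51
```

>>> send_rows(deltas=[[[40,0,0,2,0],[40,0,0,4,0],[40,0,0,6.5,0],[40,0,0,6.5,0]]])

```text
time: 40.33
ee_pos: [0.4677, 0.2682, 0.0883]
tcp_rot: [-0.0, -0.005, 1.0, 0.0]
contact_force: [1.4, 0.6, -2.4]
grip_width: 0.604
```

```bash
python3 - <<'E'
from h import *
st()
p=ctrl.camera("side")[0];zoom("side",130,120,230,210,8,"s29",p)
E
```

```text
t 40.325 [0.4677 0.2682 0.0883] F [ 1.4  0.6 -2.4] g 0.604 x [-1.    -0.009  0.   ] z [-0.  0. -1.] j [-0.26  0.66 -0.52  1.93  0.5   0.69  0.5 ]
```

View pics/s29.png

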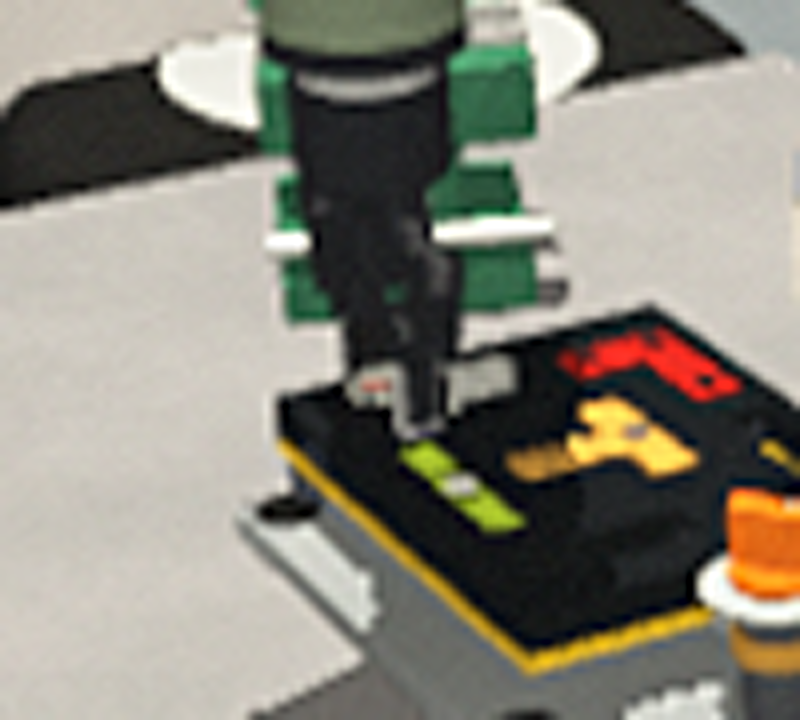

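>>> send_rows(deltas=[[[62,0,0,0,0],[62,0,0,0,0],[62,0,0,-20,0],[62,0,0,-45,0],[0,0,0,-45,0]]])

```text
time: 41.0
ee_pos: [0.4684, 0.2686, 0.1349]
tcp_rot: [0.001, -0.005, 1.0, 0.001]
contact_force: [0.1, -0.3, -0.3]
grip_width: 0.529
```

>>> send_rows(deltas=[[[0,-0.5,0,10,0],[0,-0.5,0,20,0],[0,-0.5,0,26,0],[0,-0.5,0,26,0]]])

```text
time: 41.5
ee_pos: [0.4678, 0.2682, 0.1066]
tcp_rot: [-0.001, -0.005, 1.0, -0.0]
contact_force: [0.0, -0.4, -0.0]
grip_width: 0.001
```

```bash
python3 - <<'E'
from h import *
st()
p=ctrl.camera("side")[0];zoom("side",130,120,230,210,8,"s30",p)
E
```

```text
t 41.5 [0.4678 0.2682 0.1066] F [ 0.  -0.4 -0. ] g 0.001 x [-1.    -0.01   0.001] z [-0.001 -0.001 -1.   ] j [-0.24  0.63 -0.54  1.92  0.47  0.72  0.52]
```

View pics/s30.png

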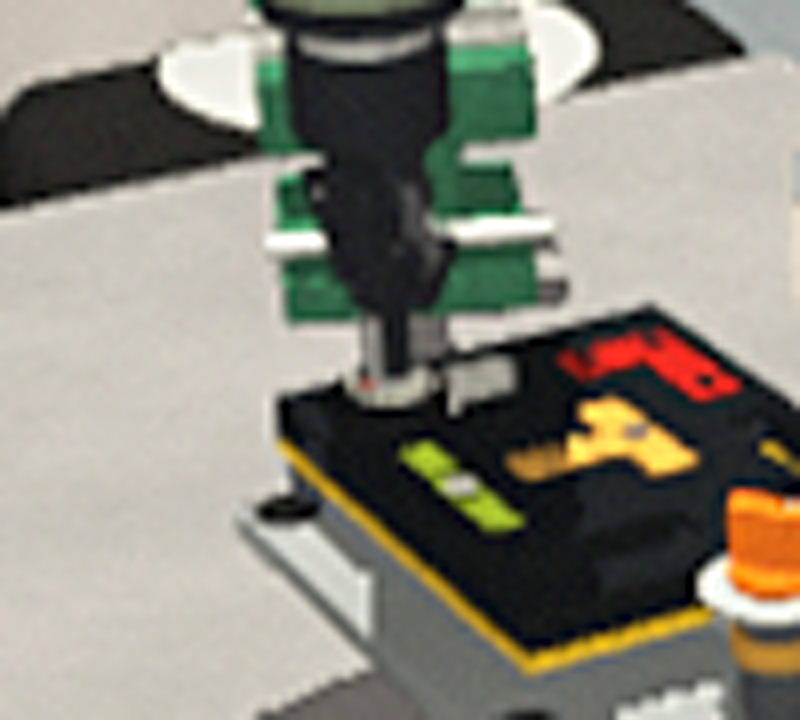

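>>> send_rows(deltas=[[[0,0,0,4,0],[0,0,0,8,0],[0,0,0,12,0],[0,0,0,14.5,0],[0,0,0,15.5,0]]])

```text
time: 42.18
ee_pos: [0.4691, 0.2685, 0.0938]
tcp_rot: [0.001, -0.004, 1.0, 0.0]
contact_force: [-10.9, -10.4, 58.2]
grip_width: -0.003
```

```bash
python3 - <<'E'
from h import *
st()
E
```

```text
t 42.175 [0.4691 0.2685 0.0938] F [-10.9 -10.4  58.2] g -0.003 x [-1.    -0.009 -0.003] z [ 0.003  0.    -1.   ] j [-0.25  0.65 -0.52  1.92  0.49  0.7   0.51]
```

Home (stop at z=0.0938, 58 N). Retract and inspect.

>>> send_rows(deltas=[[[0,0,0,-25,0],[0,0,0,-60,0],[0,0,-40,-100,0],[0,0,-90,-100,0],[0,0,-140,-100,0]]])

```text
time: 42.8
ee_pos: [0.4695, 0.1267, 0.1922]
tcp_rot: [0.0, -0.005, 1.0, -0.0]
contact_force: [1.3, -0.6, 0.3]
grip_width: -0.003
```

>>> send_rows(deltas=[[[0,-10,-55,0,0],[0,-20,-110,0,0],[0,-30,-165,0,0],[0,-40,-220,0,0],[0,-50,-270,0,0]]])

```text
time: 43.42
ee_pos: [0.522, -0.1434, 0.1918]
tcp_rot: [-0.0, -0.004, 1.0, -0.0]
contact_force: [2.9, 0.4, 0.2]
grip_width: -0.001
```

```bash
python3 look.py 31; python3 - <<'E'
from h import *
bubble(cv2.imread("pics/top31.png"))
E
```

```text
t 43.425 [ 0.522  -0.1434  0.1918] F [2.9 0.4 0.2] g -0.001 x [-1.    -0.009  0.   ] z [-0. -0. -1.] j [ 0.57  0.5  -0.55  1.85  0.34  0.88  1.43]
rows 220 226 cols 169 207
168 42 94 | 169 52 130 | 170 54 137 | 171 53 136 | 172 53 136 | 173 54 139 | 174 55 142 | 175 55 142 | 176 55 142 | 177 55 142 | 178 55 141 | 179 43 94 | 180 50 121 | 181 72 135 | 182 110 133 | 183 122 137 | 184 126 138 | 185 118 137 | 186 82 130 | 187 54 120 | 188 46 98 | 189 53 130 | 190 56 144 | 191 57 149 | 192 58 152 | 193 58 152 | 194 58 152 | 195 58 152 | 196 58 152 | 197 58 151 | 198 58 151 | 199 49 104 | 200 30 43 | 201 35 37 | 202 39 42 | 203 29 32 | 204 33 94 | 205 42 134 | 206 44 143 | 207 45 143 | 208 45 144 |
```

View pics/top31.png

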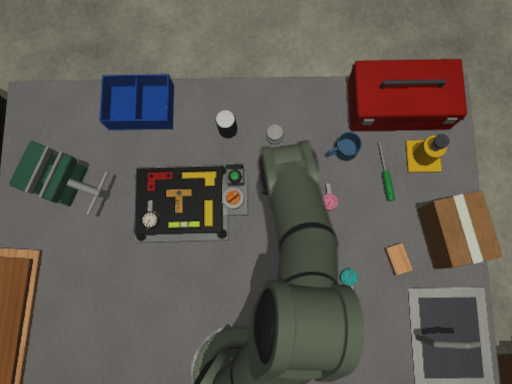

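View pics/t31.png

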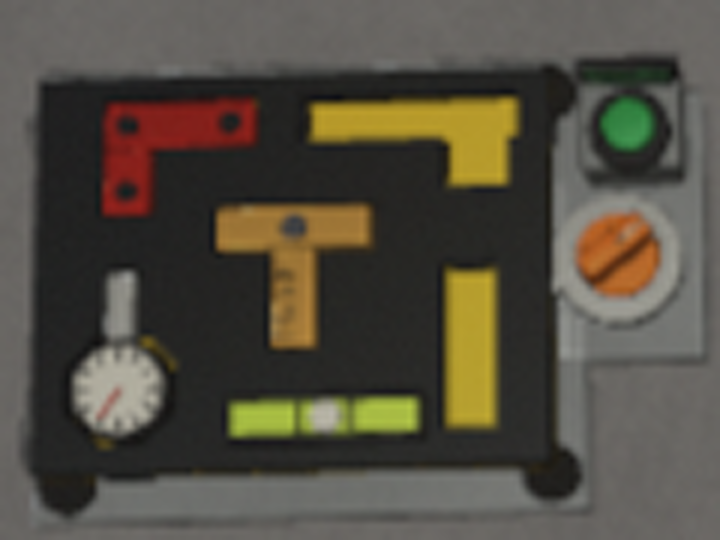

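View pics/side31.png

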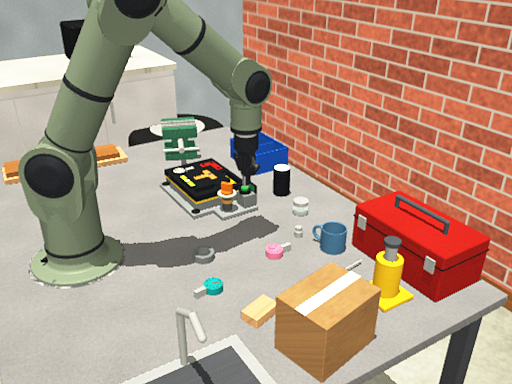

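View pics/s31.png

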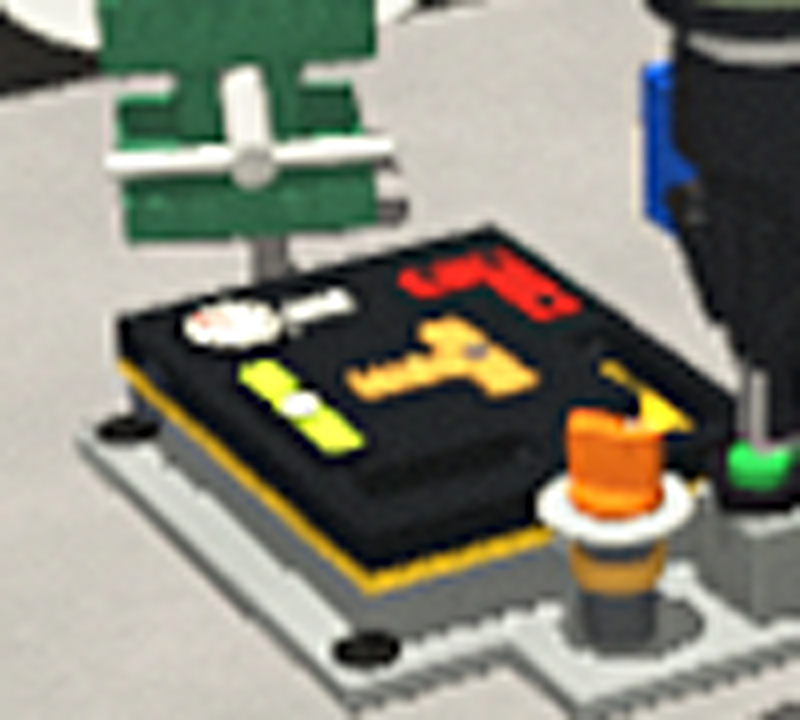

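```bash
python3 - <<'E'
from h import *
go([.604,.0038,.12],[-.014,1])
E
```

```text
shift [-83.4 145.1  71.6] roll -0.36329951993316456 | j7 1.43
```

>>> send_rows(deltas=[[[0,-28,50,0,0],[0,-56,98,0,0],[0,-83,145,20,0],[0,-83,145,50,0],[0,-83,145,71,0]]])

```text
time: 44.25
ee_pos: [0.603, 0.0069, 0.1196]
tcp_rot: [-0.001, -0.006, 1.0, 0.0]
contact_force: [0.5, -0.8, -0.3]
grip_width: -0.003
```

```bash
python3 - <<'E'
from h import *
st();go([.604,.0038,.098],[-.014,1])
p=ctrl.camera("side")[0];zoom("side",200,130,280,210,8,"s32",p)
E
```

```text
t 44.25 [0.603  0.0069 0.1196] F [ 0.5 -0.8 -0.3] g -0.003 x [-1.    -0.013  0.001] z [-0.001  0.001 -1.   ] j [ 0.24  0.69 -0.51  1.74  0.43  0.83  1.11]
shift [-1.  -3.1 21.6] roll -0.07142470181331362 | j7 1.11
```

View pics/s32.png

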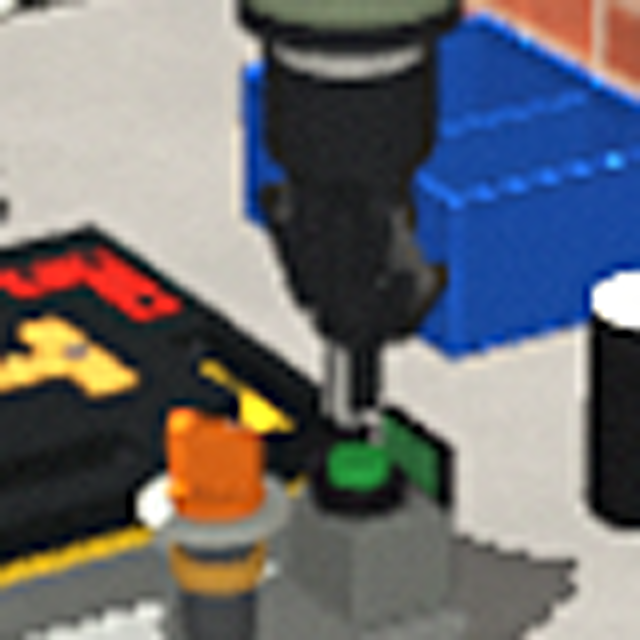

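>>> send_rows(deltas=[[[0,0,-3,12,0],[0,0,-3,20,0],[0,0,-3,24,0],[0,0,-3,28,0],[0,0,-3,28.5,0]]])

```text
time: 44.92
ee_pos: [0.604, 0.0015, 0.0952]
tcp_rot: [0.001, -0.005, 1.0, -0.001]
contact_force: [-18.3, -2.9, 50.2]
grip_width: 0.0
```

```bash
python3 - <<'E'
from h import *
st()
p=ctrl.camera("side")[0];zoom("side",200,130,280,210,8,"s33",p)
E
```

```text
t 44.925 [0.604  0.0015 0.0952] F [-18.3  -2.9  50.2] g 0.0 x [-1.    -0.009 -0.001] z [ 0.001 -0.001 -1.   ] j [ 0.23  0.72 -0.49  1.75  0.46  0.78  1.1 ]
```

View pics/s33.png

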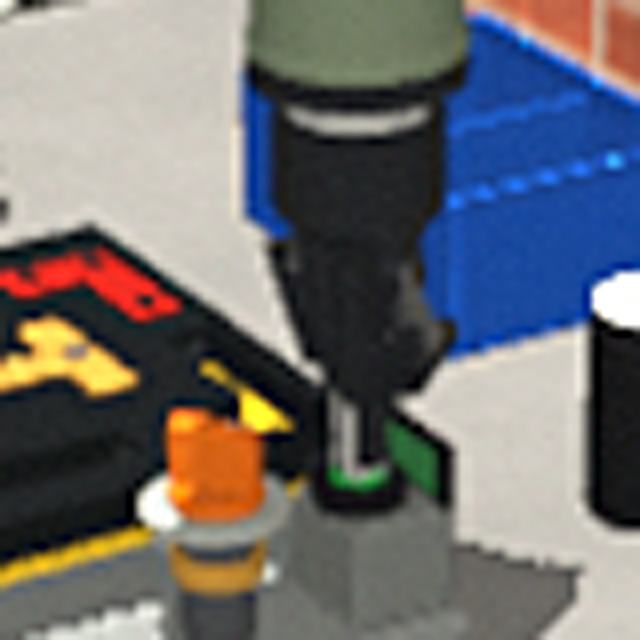

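>>> send_rows(deltas=[[[0,0,0,-10,0],[0,0,0,-10,0]]])

```text
time: 45.22
ee_pos: [0.6043, 0.0015, 0.1033]
tcp_rot: [0.001, -0.005, 1.0, 0.0]
contact_force: [0.2, 0.1, 0.6]
grip_width: -0.003
```

```bash
python3 - <<'E'
from h import *
st();go([.605,.0038,.1],[-.014,1])
p=cv2.imread("pics/top31.png")
hsv=cv2.cvtColor(p,cv2.COLOR_BGR2HSV)
m=cv2.inRange(hsv,(45,120,90),(80,255,255));m[:165]=0;m[190:]=0;m[:,:225]=0;m[:,250:]=0
n,l,s,c=cv2.connectedComponentsWithStats(m);print(s[1:],c[1:],[onz("top",*q,.084) for q in c[1:]])
p=cv2.imread("pics/side22.png");hsv=cv2.cvtColor(p,cv2.COLOR_BGR2HSV)
m=cv2.inRange(hsv,(45,120,90),(80,255,255));m[:180]=0;m[200:]=0;m[:,:235]=0;m[:,255:]=0
n,l,s,c=cv2.connectedComponentsWithStats(m);print(s[1:],c[1:],[onz("side",*q,.082) for q in c[1:]])
zoom("top",222,160,252,190,20,"bt",cv2.imread("pics/top31.png"))
E
```

```text
t 45.225 [0.6043 0.0015 0.1033] F [0.2 0.1 0.6] g -0.003 x [-1.    -0.009 -0.002] z [ 0.002  0.    -1.   ] j [ 0.24  0.71 -0.5   1.75  0.45  0.8   1.1 ]
shift [-0.7  2.3  3.3] roll -0.2721648841777693 | j7 1.1
[[230 172   9   8  55]] [[234.18181818 175.4       ]] [array([0.60383582, 0.0062113 , 0.084     ])]
[[241 183  13   8  63]] [[246.6031746 187.0952381]] [array([0.61759971, 0.00579236, 0.082     ])]
```

View pics/bt.png

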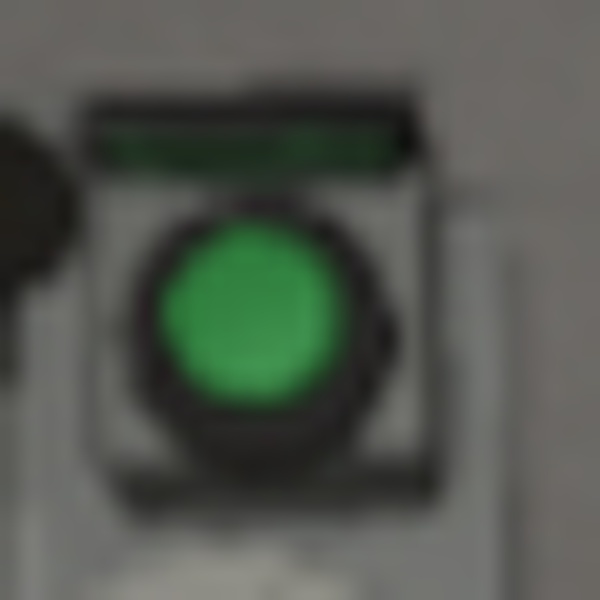

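>>> send_rows(deltas=[[[0,0,2.3,0,0],[0,0,2.3,4,0],[0,0,2.3,8,0],[0,0,2.3,11,0]]])

```text
time: 45.72
ee_pos: [0.6043, 0.0043, 0.0943]
tcp_rot: [0.001, -0.005, 1.0, -0.0]
contact_force: [-29.7, -2.3, 92.4]
grip_width: -0.002
```

```bash
python3 - <<'E'
from h import *
st();print(tool()[0]["wrist_torque"])
p=ctrl.camera("side")[0];zoom("side",225,165,265,205,16,"s34",p)
E
```

```text
t 45.725 [0.6043 0.0043 0.0943] F [-29.7  -2.3  92.4] g -0.002 x [-1.    -0.009 -0.002] z [ 0.002 -0.001 -1.   ] j [ 0.23  0.72 -0.49  1.75  0.46  0.78  1.09]
[-0.57922465  6.63001192 -0.00692414]
```

View pics/s34.png

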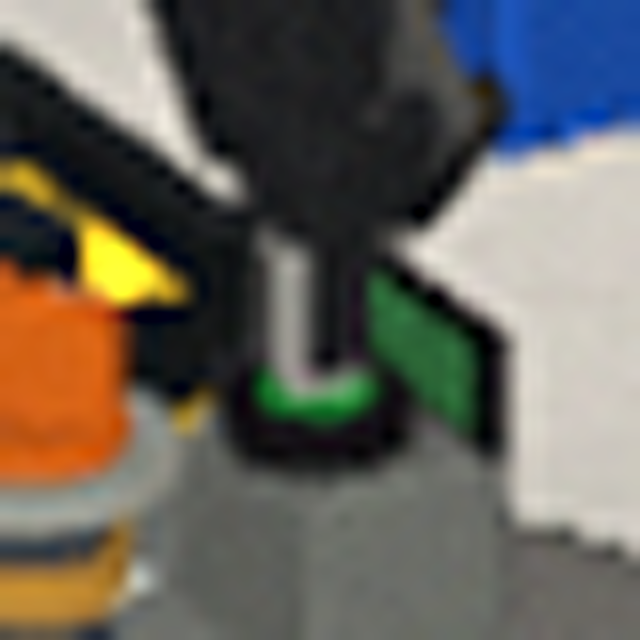

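>>> send_rows(deltas=[[[0,0,0,-10,0],[0,6,0,-10,0],[0,6,0,-10,0]]])

```text
time: 46.15
ee_pos: [0.597, 0.0037, 0.1009]
tcp_rot: [-0.001, -0.005, 1.0, -0.0]
contact_force: [-1.0, -0.5, 2.0]
grip_width: 0.004
```

>>> send_rows(deltas=[[[0,0,0,4,0],[0,0,0,6,0],[0,0,0,7,0]]])

```text
time: 46.52
ee_pos: [0.5976, 0.0038, 0.0954]
tcp_rot: [-0.0, -0.005, 1.0, -0.0]
contact_force: [-14.3, -2.0, 40.3]
grip_width: -0.001
```

```bash
python3 - <<'E'
from h import *
st();print(tool()[0]["wrist_torque"])
E
```

```text
t 46.525 [0.5976 0.0038 0.0954] F [-14.3  -2.   40.3] g -0.001 x [-1.    -0.009  0.   ] z [-0.    -0.001 -1.   ] j [ 0.23  0.71 -0.49  1.77  0.46  0.78  1.09]
[-0.44348225  3.23002895 -0.03087827]
```

>>> send_rows(deltas=[[[0,-6,0,-10,0],[0,-6,0,-10,0],[0,-6,0,-10,0]]])

```text
time: 46.9
ee_pos: [0.6034, 0.0037, 0.1038]
tcp_rot: [-0.0, -0.005, 1.0, 0.0]
contact_force: [0.4, -0.0, -0.5]
grip_width: -0.004
```

>>> send_rows(deltas=[[[0,0,0,2,0],[0,0,0,2,0]]])

```text
time: 47.15
ee_pos: [0.6035, 0.0038, 0.102]
tcp_rot: [-0.0, -0.005, 1.0, -0.0]
contact_force: [-1.3, -0.1, 1.1]
grip_width: -0.007
```

>>> send_rows(deltas=[[[0,0,0,2,0],[0,0,0,2,0]]])

```text
time: 47.4
ee_pos: [0.6036, 0.0038, 0.1003]
tcp_rot: [-0.0, -0.005, 1.0, -0.0]
contact_force: [-0.6, 0.4, 1.6]
grip_width: 0.002
```

>>> send_rows(deltas=[[[0,0,0,2,0],[0,0,0,2,0]]])

```text
time: 47.65
ee_pos: [0.6037, 0.0038, 0.0984]
tcp_rot: [-0.0, -0.005, 1.0, 0.0]
contact_force: [-0.8, -0.6, 3.0]
grip_width: -0.001
```

```bash
python3 - <<'E'
from h import *
st()
p=ctrl.camera("side")[0];zoom("side",225,165,265,205,16,"s35",p)
E
```

```text
t 47.65 [0.6037 0.0038 0.0984] F [-0.8 -0.6  3. ] g -0.001 x [-1.    -0.009  0.   ] z [-0.  0. -1.] j [ 0.23  0.72 -0.49  1.75  0.45  0.79  1.1 ]
```

View pics/s35.png

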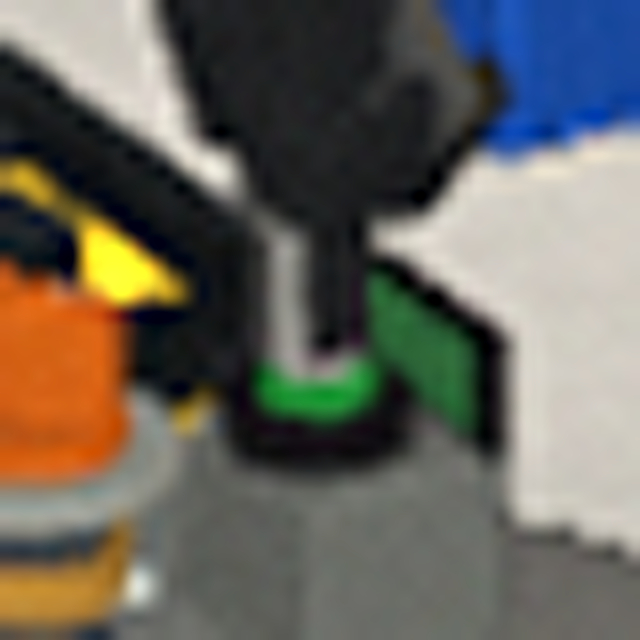

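>>> send_rows(deltas=[[[0,0,0,-20,0],[0,0,0,-60,0],[0,0,-30,-100,0],[0,0,-80,-110,0],[0,20,-140,-110,0]]])

```text
time: 48.32
ee_pos: [0.5862, -0.1364, 0.2109]
tcp_rot: [0.002, -0.006, 1.0, -0.0]
contact_force: [1.0, -0.6, -0.4]
grip_width: -0.0
```

```bash
python3 look.py 36; python3 - <<'E'
from parts import *
bubble(cv2.imread("pics/top36.png"))
s=cv2.imread("pics/side36.png");zoom("side",150,130,270,220,6,"s36b",s)
# heights of part tops relative to foam by depth
ds=[ctrl.camera("top")[1] for _ in range(6)]
d=np.array(ds);d[d==0]=np.nan;d=np.nanmedian(d,0)
def h(u0,u1,v0,v1):
    z=[]
    for v in range(v0,v1):
        for u in range(u0,u1):
            o,r=ray("top",u,v);z.append((o+r*d[v,u])[2])
    return round(np.nanmean(z)*1000,1)
print("foam",h(160,166,200,215),h(186,200,205,218),"depth",h(178,182,200,211),h(168,190,191,195),"br",h(150,171,174,178),h(149,154,182,189),"dial",h(146,154,217,224),h(149,152,203,210),"button",h(232,237,173,178),"knobtop",h(231,234,196,199))
E
```

```text
t 48.325 [ 0.5862 -0.1364  0.2109] F [ 1.  -0.6 -0.4] g -0.0 x [-1.    -0.011 -0.003] z [ 0.003 -0.    -1.   ] j [ 0.51  0.57 -0.55  1.68  0.35  0.99  1.42]
rows 220 226 cols 169 207
168 42 95 | 169 53 132 | 170 54 139 | 171 53 137 | 172 53 137 | 173 54 141 | 174 56 143 | 175 56 143 | 176 56 143 | 177 56 143 | 178 56 142 | 179 44 95 | 180 50 122 | 181 72 136 | 182 111 134 | 183 123 138 | 184 127 139 | 185 119 138 | 186 83 131 | 187 55 121 | 188 47 98 | 189 53 130 | 190 56 145 | 191 58 151 | 192 58 152 | 193 59 153 | 194 59 153 | 195 59 153 | 196 59 153 | 197 59 152 | 198 59 152 | 199 49 104 | 200 30 43 | 201 35 37 | 202 40 42 | 203 29 32 | 204 33 95 | 205 42 135 | 206 44 143 | 207 45 144 | 208 45 145 | 
foam 76.8 76.9 depth 79.4 79.9 br 79.8 79.9 dial 80.3 79.4 button 87.3 knobtop 117.4
```

View pics/s36b.png

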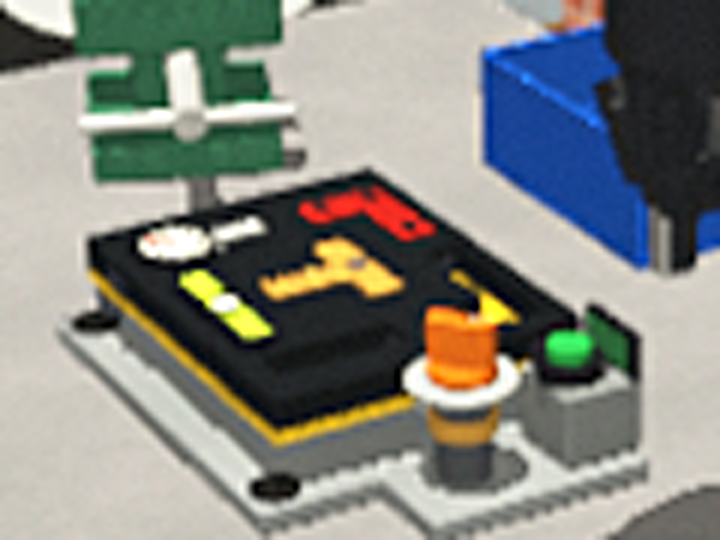

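View pics/top36.png

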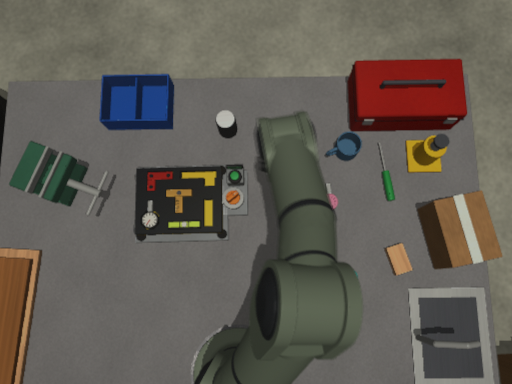

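View pics/side36.png

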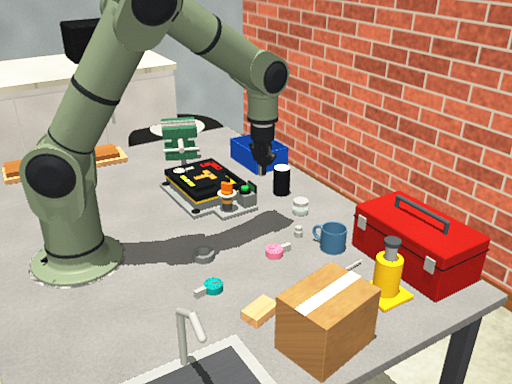

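The turquoise dial (210,287), pink dial (275,251), tape roll (203,255), mug and the rest are where they started, and no gauge is left on the bench. I'm handing the job in.

```bash
python3 -c "
from plant import ctrl
print(ctrl.job_done(), ctrl.state()['time'])"
```

```text
the job is handed in; nothing more can be done
the job is handed in; nothing more can be done
```

I levelled the deck with the orange knob, pressed in the three gauges on the bench (depth gauge, bracket, dial gauge), pressed the green button, and handed the job in at about 49 s of robot time. I saw no caliper or feeler gauge on the bench.

**Last checks:**
- **Level:** the bubble is centred between its lines to within about 0.15 pixel (roughly 0.5 mm, 0.0013 rad). It did not change after the presses.
- **Gauges home:** depth readings put the gauge tops at 79.4–80.3 mm and the foam at 76.9 mm, so they stand about 3 mm proud. Each press ended on a hard stop.
- **Other objects:** none of them looked moved when I compared the final side view with the start.
- **Arm:** it ended clear of everything.

**What disagreed or went roughly:**
- **Button height:** the button top measured 87.3 mm, not the stated 84 mm. At first I thought it was blocked and pressed it three times, reaching 92 N on the fingertips in one press. The force readings show a 6 mm spring travel ending at a hard stop, so I take it as fully pressed. I saw no separate sign on the display that the weight was recorded.
- **Camera offset:** the camera calibration was about 2.4 mm off from the arm in y. I found this at the knob and corrected for it.
- **First tries:** the depth gauge and the bracket each caught a cutout edge on the first try and went in after small shifts.

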